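# Charge the vibratory finisher and start it

### The arm

A 6-joint arm with a two-finger parallel gripper is mounted at the origin on a cart in front of the work surface, level with it; the furniture and walls round the work are solid. World frame = base frame: x ahead of the robot, y to its left, z up, the work surface at z = 0. Lengths are in mm, angles in rad, forces in N, time in s.
With the tool pointing down it reaches from about 325 to 850 mm from the base axis. Payload 4.4 kg.
Tool frame: the origin (TCP) lies between the finger pads; the fingertips stand 8 mm ahead of it and the grasp point (between the pads) lies 11 mm behind it (robot.tip_extent is the distance from the TCP to the fingertips, in mm); z points along the fingers, y is the direction in which the jaws open and shut (so a half turn about z gives the same grasp; the last joint's range is limited). The gripper opens to 94 mm and grips with 3 to 60 N. Pads are 16 mm wide; open, the fingers measure 119 mm over their backs; the gripper's body (75 mm by 177 mm) begins 78 mm behind the grasp point.
Start: joints at [1.151, 0.207, 1.542, -0, 1.393, -0.15], TCP at [153.269, 554.198, 213.447] pointing down, gripper open.
Joint ranges: [-2.73, 2.73], [-0.86, 2.22], [0.23, 2.46], [-1.11, 4.25], [0.08, 2.63], [-2.82, 2.82]. Speed limits (rad/s): [2.79, 2.79, 3.14, 3.14, 3.14, 3.14].

### API

Orientations are given as [roll, pitch, yaw] about the fixed x, y, z axes, in that order (R = Rz(yaw) Ry(pitch) Rx(roll)).
In Python, from workcell import robot gives the robot as it stands.
- The arm moves only by the tool drive_tool, never from a script. Its argument "plan" is a list of rows, each a list of 3 entries, a list of its own where there are three numbers: the finger opening in mm, from 0 to 94, then the shift along the tool's x, y, z in mm, then the turn, a rotation vector about the tool's x, y, z in degrees. In form: [[claw, [tx, ty, tz], [ax, ay, az]], ...]. A call has exactly 10 rows; each row is the pose to reach, as a shift and turn from the pose commanded when the call began, along the tool's axes at that moment; what a row does not reach only later rows make up. A row lasts 1/8 s, in which the tool goes at most 62.5 mm and 10.7 degrees, less where a joint would pass 70% of its speed; a pose out of reach is approached as far as the arm can. A call with a gripper value outside its range is refused whole. The fingers move at their own pace and stop on an object; "grip_force" is the grip in N (left out, the last holds). Time passes only in rows, so rows that repeat a pose let the fingers close, or fill a call up. It gives the time, the measured TCP pose, the force and the opening at its end, in the units of the state.
- robot.get_obs(): the state, without advancing time (a new reading comes with each control period).
- robot.read_camera(name): name is "scene" or "side" or "wrist"; returns (picture, depth): 384x512x3 uint8, red, green, blue; 384x512 float32, mm along the optical axis (not along the pixel's ray), 0 where there is no reading.
- robot.calibration(name): a dict with "fx", "fy", "cx", "cy" (pixels), "view" (4x4, takes a point from world to camera coordinates). Camera axes: x right, y up, looking along -z (the intrinsics and any distortion apply to the point x, -y, -z); pixel columns grow to the right and rows downward; lengths in mm; the calibration is good to about 2 mm. A picture is of the moment at which its call begins: read the wrist's pose just before it. calibration takes no time and is no camera call; for the wrist camera it gives the pose at the moment of the call.
- robot.hand_in(): hands the job in, once; it reports no verdict.
Trained networks look in the newest picture that a camera, given by its name, has taken for a name from the list of things; names that differ only in an ending like _2 or _b are one class to them, and where a whole thing is asked for, a point or a joint stands for the part that bears it (a point fixed in the world has none). Each returns a list of dicts, best first, with "confidence" (0 to 1); they miss things now and then, are a little off and sometimes report something else, mostly with a low value. They report only what shows in the picture. A call takes as long as a camera call. They do not tell look-alikes from the thing itself.
- robot.boxes_of(thing, camera): "extent" ([left, top, width, height] in pixels, round what is visible of it).
The state is a dict: "t": time; "joints": joint angles; "qvel": joint speeds; "effort": joint torques, N m; "ee_pos": TCP position; "orientation": TCP orientation; "contact_force": force on the tool from outside, world axes, zero at the start; "moment": the same for the moment, N m; "grip_width": opening from 0.0 (shut) to 1.0 (fully open).
Only numpy, scipy, OpenCV 4.12 (cv2) and the standard library are available. Lean on these libraries where they do the work, as an engineer would, in place of code of your own. Each camera call takes 0.05 s, during which the arm holds its last target.

### The job

Pick up the loading tray by its wooden grip and tip it, open end low over the finisher's bowl, so that all three moulded ferrules slide off into the bowl, none beside it and none touched by hand. Set the empty tray back down on the bench, the right way up. Then start the finisher: lift the sprung guard on its switch pod, push the toggle beneath over to the back, and let the guard drop shut again, leaving the other things on the bench alone.

Things in the scene. Friction and masses are not known exactly. Their poses are not given: they have to be found in the camera images.
- tray: Loose sheet-steel loading tray, 150 mm long (x) and 166 mm wide (y), 0.25 kg. Floor 4 mm thick, 28 mm high walls on both sides and at the back; the front end (+x) is open. Above the back wall two steel uprights (at y = +-50 mm) carry a wooden grip bar. Origin: centre of the underside; +x points from the grip to the open end, z up.
- tray_grip (a point): Centre of the tray's wooden grip bar, 83 mm over the tray's underside, 67 mm behind its origin. The bar is 16 mm thick (tray x), 28 mm high (69 to 97 mm over the underside) and 122 mm long (tray y); grip it from above across its thickness, between the uprights. Axes as the tray's.
- tray_lip (a point): Middle of the edge of the tray's open end, on the upper face of its floor (75 mm before the tray's origin, 4 mm over its underside). Axes as the tray's.
- ring_00: Pale moulded ferrule, a ring 68 mm outside, 64 mm inside, 26 mm high, 20 g, lying flat and loose on the tray. Origin: centre of its lower edge.
- ring_01: A second ferrule, like ring_00, on the tray.
- ring_06: The third ferrule, like ring_00, on the tray, nearest the open end.
- finisher: Bench-top vibratory finisher, fixed to the bench: round grey bowl on springs over a motor, and a switch pod beside it (to its -y side) on the same base plate (270 mm along x; 118 mm to the +y side of the origin, 265 mm to the -y side). Origin: on the bench under the bowl's centre; z up. The pod is 96 mm (x) by 78 mm (y), centred 215 mm to the -y side of the origin; its top is 65 mm over the bench.
- bowl_mouth (a point): Centre of the bowl's mouth, 147 mm over the bench. The bowl is 252 mm across outside and 240 mm inside at the rim, tapering to about 215 mm at its floor, which lies 71 mm below this point; a hub 48 mm wide at its foot stands in the middle up to 30 mm below this point. Axes as the finisher's.
- switch_face (a point): Point on the pod's top face (65 mm over the bench) under the toggle's pivot. Axes as the finisher's: +x is the way the guard opens and the toggle goes on.
- guard_lip (a point): Middle of the front edge of the guard's lifting lip. The guard is a dark steel hood, 64 mm wide (finisher y; 59 inside), 38 mm high, 46 mm deep: flat top, two cheeks, a 10 mm front skirt, open for 28 mm below it. Its hinge, along y, lies 16 mm behind switch_face (finisher +x), 2 mm over the pod's face. When shut, the lip juts 13 mm to the front, this edge 44 mm over the pod's face.
- guard (a joint): Angle of the guard (rad): 0 shut, 1.75 fully open (up and back). A light spring shuts it from any angle when let go; 1 to 2 N lift it. A shut gripper's fingers, leaning 30 to 40 degrees so as to point down and to the finisher's +x, can go in under the lip from the front; pushing on, they lift the guard on their upper side and throw the toggle, the guard resting on them.
- toggle_tip (a point): Tip of the steel bat toggle under the guard, 29 mm from its pivot, which lies 3 mm over switch_face; 9 mm thick at the tip.
- toggle (a joint): Angle of the toggle (rad): 0 off (leaning 0.4 rad to the front, finisher -x), 0.8 on (leaning 0.4 rad to the back). It stays where it is left; about 0.7 N at the tip moves it.
- brush_head: Bystander: bristle brush head in a white ferrule, standing, 74 mm high. Origin at its underside.
- black_pot: Bystander: black moulded pot, 76 mm wide, 62 mm high. Origin at its underside.
- curved_handle: Bystander: dark bent-wood stick 161 mm long, lying. Origin at its underside.
Things that resemble listed ones, but are neither listed nor needed, are in the scene too. What is shaped like the ring_06 but blue is not meant.

How it is judged:
By the outcome, as a careful person would: the job done as asked, in the order asked, and still so for the second after the job is handed in, with the robot touching nothing.
It also fails if it takes over 67 s, if anything falls off the work surface, if the arm or the gripper's body presses on something with over 40 N, if the wrist force passes 120 N, or if a joint passes its speed limit or range.

## Working session

There is one attempt and no reset: what is moved stays moved. The work goes in short steps, Python scripts to look and compute and a tool call to move; the robot and the scene stay as the last step left them, time stands still between calls to the robot, and variables do not carry over. Pictures are saved under pics/ and viewed, and the job is handed in when it is done.

Besides the shell and the picture viewer there is one more tool, called after "Call:" as a command line: name --argument value ..., lists and objects as JSON in quotes. drive_tool: Moves the arm, as the interface text tells. Its arguments: {"type":"object","properties":{"plan":{"type":"array","items":{"type":"array"}},"grip_force":{"type":"number"}},"required":["plan"]}

```bash
ls; mkdir -p pics; python3 - <<'E'
from workcell import robot
import cv2,numpy as np
print(robot.get_obs())
for n in ["scene","side","wrist"]:
    p,d=robot.read_camera(n); cv2.imwrite(f"pics/{n}0.png",cv2.cvtColor(p,cv2.COLOR_RGB2BGR)); np.save(f"pics/{n}0.npy",d)
    c=robot.calibration(n); print(n,c)
E
```

```text
pics
{'t': 0.0, 'joints': array([ 1.15052906e+00,  2.07441001e-01,  1.54290748e+00,  1.72467068e-05,
        1.39350861e+00, -1.50476490e-01]), 'qvel': array([ 7.66053211e-04,  2.70115972e-05,  7.09065503e-05, -2.52942578e-03,
        1.51840580e-03, -3.16955960e-04]), 'effort': array([-6.62081511e-04, -3.70869756e+01, -2.81418478e+01,  6.97562029e-02,
        3.59187496e-02, -1.98073799e-04]), 'ee_pos': array([152.92716961, 553.48682041, 212.30091774]), 'orientation': array([-3.13935634e+00, -3.56238397e-04,  2.87179841e+00]), 'contact_force': array([ 0.23142915, -0.16150894, -0.3514817 ]), 'moment': array([-0.0164942 ,  0.0147479 ,  0.02670292]), 'grip_width': 1.0010953204958897}
scene {'fx': 354.18918663014006, 'fy': 354.18918663014006, 'cx': 252.04535129078994, 'cy': 192.48015423969312, 'view': array([[ 6.24693240e-01, -7.80792709e-01, -1.10045908e-02,
        -2.75374726e+02],
       [ 5.79351912e-01,  4.53984466e-01,  6.76941257e-01,
        -3.72753168e+02],
       [-5.23554885e-01, -4.29256158e-01,  7.35954776e-01,
        -7.56110753e+02],
       [ 0.00000000e+00,  0.0000000
[... 269 characters left out ...]
290e-01,  5.97629699e-01,  7.84826406e-01,
        -2.17430268e+02],
       [-1.78770006e-01, -7.64418838e-01,  6.19439364e-01,
        -9.82000661e+02],
       [ 0.00000000e+00,  0.00000000e+00,  0.00000000e+00,
         1.00000000e+00]])}
wrist {'fx': 321.78506519954135, 'fy': 321.78506519954135, 'cx': 251.7154458263513, 'cy': 190.97843160206145, 'view': array([[ 2.66134279e-01,  9.63933564e-01, -2.15175682e-03,
        -5.74244380e+02],
       [-9.36346472e-01,  2.57986171e-01, -2.38114299e-01,
         2.44448230e+01],
       [-2.28971241e-01,  6.53851673e-02,  9.71234756e-01,
        -3.89760297e+02],
       [ 0.00000000e+00,  0.00000000e+00,  0.00000000e+00,
         1.00000000e+00]])}
```

View pics/scene0.png

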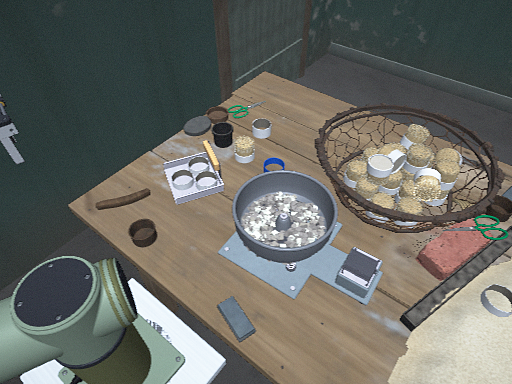

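View pics/side0.png

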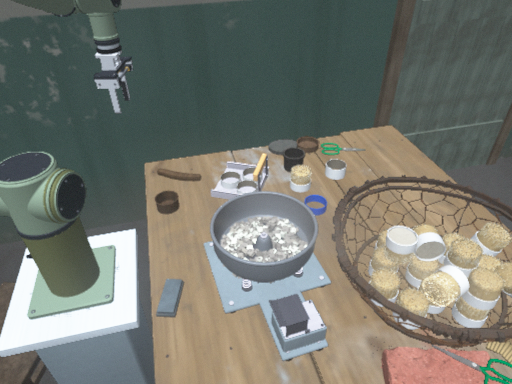

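View pics/wrist0.png

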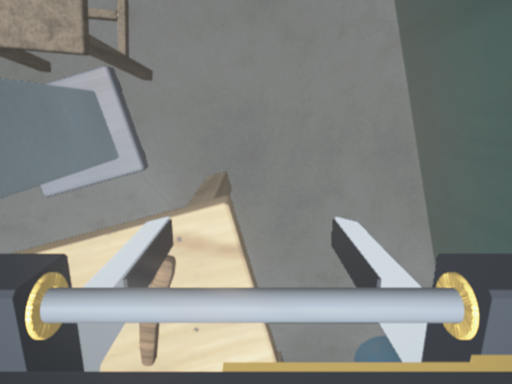

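```bash
cat > h.py <<'E'
import numpy as np,cv2
def cloud(d,c):
    v,u=np.mgrid[0:d.shape[0],0:d.shape[1]]
    x=(u-c['cx'])/c['fx']*d; y=(v-c['cy'])/c['fy']*d
    P=np.stack([x,-y,-d,np.ones_like(d)],-1)
    W=P@np.linalg.inv(c['view']).T
    W=W[...,:3]; W[d<=0]=np.nan
    return W
def proj(p,c):
    q=c['view']@np.r_[p,1]
    return np.array([c['cx']+c['fx']*q[0]/-q[2], c['cy']+c['fy']*(-q[1])/-q[2]])
def crop(img,x0,y0,x1,y1,s,name):
    cv2.imwrite(name,cv2.resize(img[y0:y1,x0:x1],None,fx=s,fy=s,interpolation=cv2.INTER_CUBIC))
E
python3 - <<'E'
from workcell import robot
from h import *
for n,bx in [("scene",(150,90,300,290)),("side",(200,120,350,370))]:
    img=cv2.imread(f"pics/{n}0.png"); d=np.load(f"pics/{n}0.npy"); c=robot.calibration(n)
    W=cloud(d,c); np.save(f"pics/{n}W.npy",W)
    crop(img,*bx,3 if n=='scene' else 2.4,f"pics/{n}c.png")
    for uv in ([(172,190),(180,201),(222,192),(205,145),(216,165),(199,167),(182,180),(206,180),(273,166),(284,213),(240,215),(330,215),(285,175),(360,250),(350,275),(375,285),(120,200),(235,315),(223,130),(244,145)] if n=='scene' else [(214,192),(266,190),(261,168),(231,180),(248,170),(247,187),(265,240),(290,315),(315,330)]):
        print(n,uv,W[uv[1],uv[0]].round())
    for t in ["tray","ring_00","ring_06","finisher","guard","tray_grip"]:
        print(n,t,[(np.round(b['extent']).astype(int).tolist(),round(b['confidence'],2)) for b in robot.boxes_of(t,n)])
E
```

```text
scene (172, 190) [419. 302.   1.]
scene (180, 201) [398. 242.   9.]
scene (222, 192) [510. 175.  -1.]
scene (205, 145) [563. 284.  96.]
scene (216, 165) [519. 197.  94.]
scene (199, 167) [544. 307.   3.]
scene (182, 180) [469. 309.   1.]
scene (206, 180) [514. 246.   5.]
scene (273, 166) [702. 120.  -1.]
scene (284, 213) [477. -75. 117.]
scene (240, 215) [423.  24.  86.]
scene (330, 215) [ 556. -164.   99.]
scene (285, 175) [574.  -9. 135.]
scene (360, 250) [ 531. -268.   67.]
scene (350, 275) [ 457. -281.   62.]
scene (375, 285) [ 500. -336.   16.]
scene (120, 200) [285. 379.  19.]
scene (235, 315) [ 230. -118.   17.]
scene (223, 130) [717. 353.  29.]
scene (244, 145) [668. 215.  63.]
scene tray [([162, 141, 60, 65], 0.73)]
scene ring_00 [([190, 155, 20, 26], 0.67), ([198, 172, 19, 16], 0.66), ([174, 170, 22, 20], 0.66), ([264, 160, 22, 11], 0.64)]
scene ring_06 [([190, 155, 20, 26], 0.67), ([198, 172, 19, 16], 0.66), ([174, 170, 22, 20], 0.66), ([264, 160, 22, 11], 0.64)]
scene finisher [([215, 168, 170, 137], 0.89)]
scene guard [([342, 251, 36, 31], 0.72)]
scene tray_grip [([164, 
[... 155 characters left out ...]
31, 180) [468. 314.   2.]
side (248, 170) [531. 328.  21.]
side (247, 187) [510. 259.   3.]
side (265, 240) [475. -89. 104.]
side (290, 315) [ 467. -304.  105.]
side (315, 330) [ 516. -323.   61.]
side tray [([209, 154, 61, 47], 0.65), ([203, 191, 128, 173], 0.42), ([290, 166, 21, 29], 0.33)]
side ring_00 [([238, 181, 20, 10], 0.67), ([222, 172, 16, 19], 0.58), ([307, 196, 18, 19], 0.5), ([242, 169, 12, 10], 0.41)]
side ring_06 [([238, 181, 20, 10], 0.67), ([222, 172, 16, 19], 0.58), ([307, 196, 18, 19], 0.5), ([242, 169, 12, 10], 0.41)]
side finisher [([206, 193, 124, 170], 0.93), ([212, 152, 59, 53], 0.68)]
side guard [([273, 294, 37, 40], 0.89)]
side tray_grip [([210, 154, 59, 46], 0.69)]
```

View pics/scenec.png

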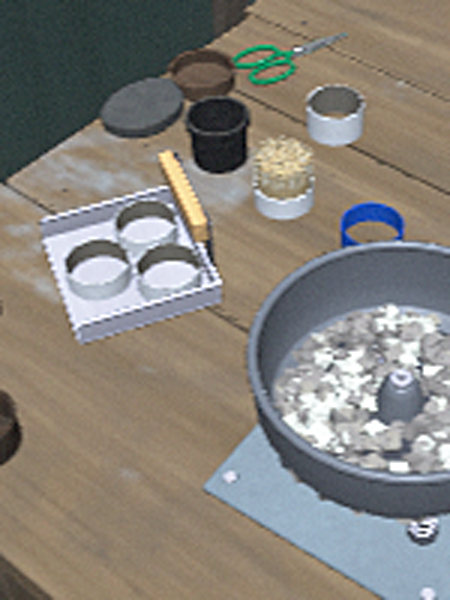

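View pics/sidec.png

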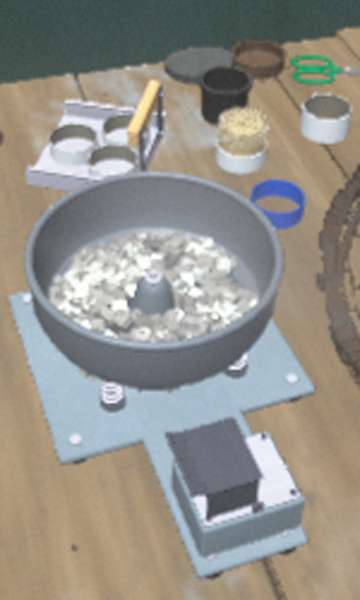

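```bash
python3 - <<'E'
from h import *
from scipy.optimize import least_squares
A=[];C=[]
for n in ["scene","side"]:
    W=np.load(f"pics/{n}W.npy"); img=cv2.imread(f"pics/{n}0.png")
    A.append(W.reshape(-1,3)); C.append(img.reshape(-1,3))
for n,W,img in zip(["scene","side"],A,C):
    ok=np.isfinite(W).all(1)
    hsv=cv2.cvtColor(img[None],cv2.COLOR_BGR2HSV)[0]
    x,y,z=W.T
    tab=ok&(abs(z)<6)&(x>250)&(x<700)&(abs(y)<350); print(n,'table z',np.median(z[tab]))
    # bowl rim
    r=ok&(z>135)&(z<156)&(np.hypot(x-480,y+75)<150)&(np.hypot(x-480,y+75)>95)
    P=W[r]
    f=lambda p:(np.hypot(P[:,0]-p[0],P[:,1]-p[1])-p[2])
    s=least_squares(f,[480,-75,122],loss='soft_l1',f_scale=2); print('rim',s.x.round(1),r.sum(),np.median(z[r]),np.percentile(z[r],98))
    # grip
    g=ok&(x>480)&(x<620)&(y>150)&(y<340)&(z>70)&(z<110)
    P=W[g]; m=P.mean(0); u,sv,vt=np.linalg.svd(P[:,:2]-m[:2]); t=(P[:,:2]-m[:2])@vt[0]
    print('grip',m.round(1),vt[0].round(3),np.degrees(np.arctan2(vt[0][1],vt[0][0])).round(1),np.percentile(t,[0,2,98,100]).round(1),g.sum(), np.percentile(P[:,2],[50,95]), 'mid',(m[:2]+vt[0]*(t.max()+t.min())/2).round(1))
    top=P[P[:,2]>90]; print(' top mean',top.mean(0).round(1),len(top))
    # tray all
    q=ok&(x>350)&(x<640)&(y>140)&(y<400)&(z>12)&(z<110)
    rect=cv2.minAreaRect(W[q][:,:2].astype(np.float32)); print('rect',rect)
    # pod top
    p=ok&(np.hypot(x-490,y+290)<90)&(z>60)&(z<71); rect=cv2.minAreaRect(W[p][:,:2].astype(np.float32)); print('pod top',rect,np.median(z[p]))
    p=ok&(np.hypot(x-490,y+290)<90)&(z>96)&(z<125); rect=cv2.minAreaRect(W[p][:,:2].astype(np.float32)); print('guard top',rect,np.percentile(z[p],[5,50,95]))
    p=ok&(np.hypot(x-490,y+150)<270)&(z>3.5)&(z<60)&(hsv[:,0]>90)&(hsv[:,0]<110); print('plate z',np.median(z[p]))
    img2=np.zeros((384*512),np.uint8); img2[p]=255; cv2.imwrite(f'pics/{n}plate.png',img2.reshape(384,512))
    rect=cv2.minAreaRect(W[p][:,:2].astype(np.float32)); print('plate',rect)
E
```

```text
scene table z -0.6924177897936943
rim [472.8 -77.8 122.9] 1317 146.995741314778 150.4010619201988
grip [545.2 240.4  90.7] [-0.474 -0.881] -118.3 [-73.5 -67.8  48.7  50.5] 217 [94.21516657 97.76011154] mid [550.7 250.5]
 top mean [548.8 245.   95.3] 147
rect ((458.37396240234375, 302.3255615234375), (171.9267578125, 240.16326904296875), 61.179847717285156)
pod top ((491.1974792480469, -290.3770751953125), (93.52854919433594, 77.07923126220703), 4.292851448059082) 64.1484197555211
guard top ((466.0604248046875, -262.7979431152344), (64.91610717773438, 121.732421875), 4.690155506134033) [103.46264755 105.73567209 109.35201383]
plate z 17.251589042143223
plate ((484.865478515625, -157.4136962890625), (395.64569091796875, 478.12652587890625), 44.18611526489258)
side table z -1.301701000469052
rim [474.4 -79.6 123. ] 1372 146.00230565783835 149.61398903610043
grip [549.9 237.7  88.9] [-0.503 -0.864] -120.2 [-70.8 -66.1  50.2  53.2] 201 [92.26958802 96.31953983] mid [554.4 245.4]
 top mean [551.2 243.5  94.2] 122
rect ((459.2901611328125, 300.648193359375), (173.85926818847656, 238.15821838378906), 61.24596405029297)
pod top ((491.9017333984375, -292.0406494140625), (95.03087615966797, 77.54607391357422), 4.905240058898926) 63.871324682048
guard top ((467.22369384765625, -263.3870849609375), (65.99787139892578, 125.07708740234375), 1.9453108310699463) [102.17088269 105.27890253 110.25435616]
plate z 16.796549566057877
plate ((484.80389404296875, -169.07180786132812), (327.1689453125, 515.8490600585938), 52.156436920166016)
```

```bash
python3 - <<'E'
from h import *
from scipy.optimize import least_squares
Ws=[np.load(f"pics/{n}W.npy").reshape(-1,3) for n in ["scene","side"]]
for W in Ws:
    ok=np.isfinite(W).all(1);x,y,z=W.T
    b=ok&(x>600)&(x<1000)&(y>-450)&(y<100)&(z>20)
    for y0 in range(-400,100,50):
        s=b&(y>=y0)&(y<y0+50)
        if s.sum(): i=np.argmin(np.where(s,x,9e9)); print(y0,'minx',W[i].round(),'maxz',z[s].max().round(),s.sum())
# tray fit: wall-top pts z 20..30 -> rect boundaries
for W in Ws:
    ok=np.isfinite(W).all(1);x,y,z=W.T
    a=np.radians(151.2); c0=np.array([491.5,277])
    for dz in [(3,30),(22,31),(85,100)]:
        q=ok&(z>dz[0])&(z<dz[1])
        for it in range(1):
            ex=np.array([np.cos(a),np.sin(a)]); ey=np.array([-ex[1],ex[0]])
            t=(W[:,:2]-c0)@np.c_[ex,ey]
            m=q&(abs(t[:,0])<100)&(abs(t[:,1])<100)
            T=t[m]; print(dz,m.sum(),np.percentile(T,[0,1,99,100],axis=0).round(1).T.tolist())
            left=T[T[:,1]>76]; right=T[T[:,1]<-76]
            for s in (left,right):
                if len(s)>10: k=np.polyfit(s[:,0],s[:,1],1); print('  side slope deg',np.degrees(np.arctan(k[0])).round(2),'y',k[1].round(1),len(s))
E
```

```text
-400 minx [ 636. -398.   24.] maxz 147.0 931
-350 minx [ 620. -301.  139.] maxz 145.0 1685
-300 minx [ 607. -251.  136.] maxz 145.0 1533
-250 minx [ 601. -224.  138.] maxz 147.0 1768
-200 minx [ 601. -174.   20.] maxz 148.0 1254
-150 minx [ 619. -149.  142.] maxz 149.0 708
-100 minx [600. -67. 146.] maxz 152.0 276
-50 minx [680. -46. 145.] maxz 156.0 679
0 minx [766.   0. 146.] maxz 153.0 188
50 minx [685.  73.  25.] maxz 27.0 12
-400 minx [ 637. -398.   39.] maxz 147.0 1970
-350 minx [ 620. -316.  138.] maxz 145.0 3113
-300 minx [ 606. -252.  143.] maxz 145.0 2011
-250 minx [ 602. -227.  141.] maxz 147.0 3006
-200 minx [ 601. -169.   21.] maxz 146.0 1378
-150 minx [ 601. -143.   21.] maxz 149.0 375
-100 minx [600. -82. 147.] maxz 150.0 470
-50 minx [683. -44. 143.] maxz 155.0 1229
0 minx [766.   1. 144.] maxz 151.0 259
50 minx [659.  93.  23.] maxz 26.0 23
(3, 30) 1665 [[-93.1, -71.5, 75.2, 77.3], [-92.2, -89.1, 78.6, 81.2]]
  side slope deg -0.22 y 77.3 178
  side slope deg -0.23 y -85.8 256
(22, 31) 479 [[-75.1, -73.3, 71.7, 75.0], [-92.2, -90.0, 78.9, 79.7]]
  side slope deg -0.23 y 77.5 73
  side slope deg -0.51 y -86.4 91
(85, 100) 168 [[-76.7, -76.4, -57.8, -57.4], [-67.3, -63.2, 55.4, 56.6]]
(3, 30) 1009 [[-79.4, -76.4, 73.3, 75.6], [-92.2, -90.1, 79.4, 80.3]]
  side slope deg -0.07 y 77.7 107
  side slope deg -1.27 y -85.4 192
(22, 31) 334 [[-78.7, -76.7, 69.0, 73.5], [-92.2, -90.4, 80.0, 81.7]]
  side slope deg -0.64 y 78.4 44
  side slope deg -1.19 y -85.8 68
(85, 100) 145 [[-78.0, -77.8, -59.0, -58.9], [-64.4, -62.6, 58.3, 59.4]]
```

Call:
drive_tool --plan '[[94,[0,0,0],[0,0,10]],[94,[0,0,0],[0,0,20]],[94,[0,0,0],[0,0,30]],[94,[0,0,0],[0,0,40]],[94,[0,0,0],[0,0,50]],[94,[0,0,0],[0,0,60]],[94,[0,0,0],[0,0,70]],[94,[0,0,0],[0,0,80]],[94,[0,0,0],[0,0,90]],[94,[0,0,0],[0,0,103]]]'

```text
t: 2.0
ee_pos: [153.3, 554.2, 213.5]
orientation: [3.142, -0.0, 1.107]
contact_force: [0.4, 0.7, 0.8]
grip_width: 1.002
```

Call:
drive_tool --plan '[[94,[-10,50,8],[0,0,1]],[94,[-20,105,16],[0,0,2]],[94,[-32,160,24],[0,0,2.6]],[94,[-42,215,32],[0,0,2.6]],[94,[-53,270,40],[0,0,2.6]],[94,[-64,325,48],[0,0,2.6]],[94,[-74,380,56],[0,0,2.6]],[94,[-85,440,64],[0,0,2.6]],[94,[-94.7,494.5,72],[0,0,2.6]],[94,[-94.7,494.5,78],[0,0,2.6]]]'

```text
t: 3.25
ee_pos: [558.2, 248.1, 135.1]
orientation: [3.14, -0.0, 1.063]
contact_force: [0.1, -0.1, -0.1]
grip_width: 0.999
```

```bash
python3 - <<'E'
from workcell import robot
from h import *
o=robot.get_obs();print(o['joints'].round(3),o['ee_pos'],o['orientation'],o['t'])
for n in ["wrist","side"]:
    c=robot.calibration(n);p,d=robot.read_camera(n);img=cv2.cvtColor(p,cv2.COLOR_RGB2BGR);W=cloud(d,c)
    cv2.imwrite(f"pics/{n}1.png",img)
    if n=="wrist":
        x,y,z=W.reshape(-1,3).T
        g=np.isfinite(x)&(abs(x-553)<70)&(abs(y-248)<80)&(z>88)&(z<100)
        hs=cv2.cvtColor(img,cv2.COLOR_BGR2HSV).reshape(-1,3); g&=(hs[:,1]>70)
        print(g.sum(),cv2.minAreaRect(np.c_[x,y][g].astype(np.float32)),np.median(z[g]))
E
```

```text
[ 2.770e-01  3.520e-01  1.527e+00 -1.000e-03  1.262e+00  7.850e-01] [558.20434134 248.08837002 135.13936646] [ 3.14031759e+00 -3.51265234e-04  1.06285372e+00] 3.25
3468 ((552.774169921875, 254.1488037109375), (115.2440185546875, 15.73819351196289), 61.35532760620117) 95.95758844663405
```

View pics/wrist1.png

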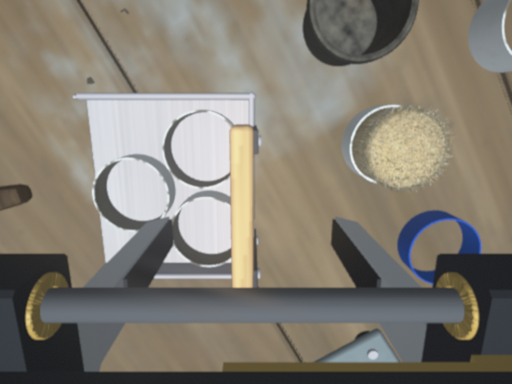

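```bash
python3 - <<'E'
from workcell import robot
from h import *
o=robot.get_obs();print(o['joints'].round(3),o['qvel'].round(3),o['ee_pos'],o['orientation'],o['t'])
E
```

```text
[2.820e-01 3.500e-01 1.531e+00 1.000e-03 1.263e+00 7.860e-01] [ 0.035 -0.023  0.011 -0.001  0.007  0.001] [554.32930096 250.43165751 134.21991272] [-3.13922921e+00  1.53065625e-03  1.06680482e+00] 3.35
```

Call:
drive_tool --plan '[[94,[0,-1,25],[0,0,0]],[94,[0,-1,50],[0,0,0]],[94,[0,-1,63],[0,0,0]],[94,[0,-1,63],[0,0,0]],[60,[0,-1,63],[0,0,0]],[30,[0,-1,63],[0,0,0]],[5,[0,-1,63],[0,0,0]],[5,[0,-1,63],[0,0,0]],[5,[0,-1,63],[0,0,0]],[5,[0,-1,63],[0,0,0]]]' --grip_force 50

```text
t: 4.6
ee_pos: [554.3, 251.3, 72.4]
orientation: [-3.142, 0.0, 1.068]
contact_force: [0.1, -0.5, -0.1]
grip_width: 0.399
```

Call:
drive_tool --plan '[[5,[0,0,0],[0,0,0]],[5,[0,0,0],[0,0,0]],[5,[0,0,0],[0,0,0]],[5,[0,0,0],[0,0,0]],[5,[0,0,-2],[0,0,0]],[5,[0,0,-6],[1,0,0]],[5,[0,0,-12],[2,0,0]],[5,[0,0,-22],[3,0,0]],[5,[0,0,-34],[4,0,0]],[5,[0,0,-48],[5,0,0]]]' --grip_force 50

```text
t: 5.85
ee_pos: [554.6, 251.3, 121.6]
orientation: [-3.054, -0.0, 1.068]
contact_force: [-0.0, 0.7, -2.3]
grip_width: 0.167
```

```bash
python3 - <<'E'
from workcell import robot
from h import *
for n in ["wrist","scene"]:
    p,d=robot.read_camera(n);img=cv2.cvtColor(p,cv2.COLOR_RGB2BGR)
    cv2.imwrite(f"pics/{n}2.png",img)
o=robot.get_obs();print(o['joints'].round(3),o['ee_pos'],o['orientation'],o['t'],o['grip_width'],o['contact_force'])
E
```

```text
[0.25  0.398 1.492 0.062 1.31  0.735] [556.68950958 251.58567901 123.29472147] [-3.05793582 -0.00376124  1.06746426] 5.95 0.16625471478435852 [ 0.47874396  0.89492403 -2.3215021 ]
```

View pics/wrist2.png

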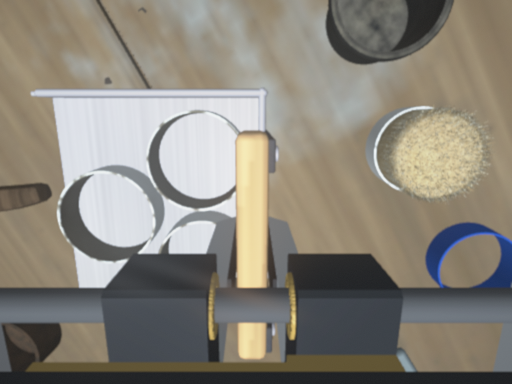

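View pics/scene2.png

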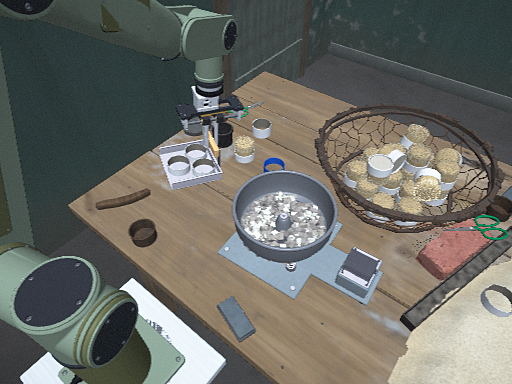

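```bash
cat >> h.py <<'E'
from scipy.spatial.transform import Rotation as Ro
def toolR(rpy): return Ro.from_euler('xyz',rpy)
def rows(p0,R0,poses):
    for p,R in poses:
        s=R0.inv().apply(np.array(p)-p0); r=(R0.inv()*R).as_rotvec(degrees=True)
        print(s.round(1).tolist(),r.round(2).tolist())
TY=np.radians(61.2)
def trayTool(theta):  # tilt deg, + = open end low ; tool orientation
    return Ro.from_euler('z',61.2,degrees=True)*Ro.from_euler('x',180-theta,degrees=True)
def tcp_from_lip(lip,theta):
    h=np.array([-np.sin(TY),np.cos(TY),0]); t=np.radians(theta) # tray x heading (151.2deg)
    xx=h*np.cos(t)+np.array([0,0,-np.sin(t)]); zz=h*np.sin(t)+np.array([0,0,np.cos(t)])
    return np.array(lip)-142*xx+68*zz
E
python3 - <<'E'
from h import *
from workcell import robot
o=robot.get_obs(); print(toolR(o['orientation']).as_matrix().round(3)); print(trayTool(-5).as_matrix().round(3)); print(robot.get_obs()['ee_pos'])
p0=np.array([554.4,251.3,120.4]);R0=trayTool(-5)
A=tcp_from_lip([513,-100.4,190],-5);print(A)
M=np.array([575,230,180]); N=np.array([600,120,235])
rows(p0,R0,[(q,R0) for q in (M,N,A)])
E
```

```text
[[ 0.482  0.873 -0.071]
 [ 0.876 -0.48   0.044]
 [ 0.004 -0.084 -0.996]]
[[ 0.482  0.873 -0.076]
 [ 0.876 -0.48   0.042]
 [-0.    -0.087 -0.996]]
[556.68950958 251.58567901 123.29472147]
[ 642.15554459 -171.40386149  245.365124  ]
[-8.7, 23.0, -61.8] [0.0, 0.0, 0.0]
[-93.1, 92.8, -123.2] [0.0, 0.0, 0.0]
[-328.1, 268.6, -148.9] [0.0, 0.0, 0.0]
```

Call:
drive_tool --plan '[[5,[0,1,-4],[0,0,0]],[5,[-1,4,-14],[0,0,0]],[5,[-3,9,-30],[0,0,0]],[5,[-6,16,-48],[0,0,0]],[5,[-12,25,-65],[0,0,0]],[5,[-24,36,-82],[0,0,0]],[5,[-40,50,-96],[0,0,0]],[5,[-58,65,-108],[0,0,0]],[5,[-76,79,-117],[0,0,0]],[5,[-94,93,-123],[0,0,0]]]' --grip_force 50

```text
t: 7.2
ee_pos: [599.9, 117.3, 235.4]
orientation: [-3.055, -0.0, 1.067]
contact_force: [0.2, 0.1, -2.9]
grip_width: 0.166
```

Call:
drive_tool --plan '[[5,[-18,14,-3],[0,0,0]],[5,[-37,28,-6],[0,0,0]],[5,[-57,43,-8],[0,0,0]],[5,[-78,58,-11],[0,0,0]],[5,[-99,74,-14],[0,0,0]],[5,[-120,90,-17],[0,0,0]],[5,[-141,106,-19],[0,0,0]],[5,[-161,121,-21],[0,0,0]],[5,[-180,135,-23],[0,0,0]],[5,[-198,148,-24],[0,0,0]]]'

```text
t: 8.45
ee_pos: [635.4, -127.8, 245.8]
orientation: [-3.054, -0.0, 1.068]
contact_force: [0.5, -0.1, -4.0]
grip_width: 0.167
```

```bash
python3 - <<'E'
from workcell import robot
from h import *
for n in ["side"]:
    p,d=robot.read_camera(n);img=cv2.cvtColor(p,cv2.COLOR_RGB2BGR)
    cv2.imwrite(f"pics/{n}3.png",img)
o=robot.get_obs();print(o['joints'].round(3),o['ee_pos'],o['orientation'],o['t'],o['grip_width'],o['contact_force'])
E
```

```text
[-0.343  0.401  1.228  0.011  1.597  0.163] [ 635.50408392 -131.16629113  245.59955688] [-3.05600438e+00  2.45952114e-03  1.06545159e+00] 8.5 0.16717816734791127 [ 0.93624344 -2.61423817 -3.75605258]
```

View pics/side3.png

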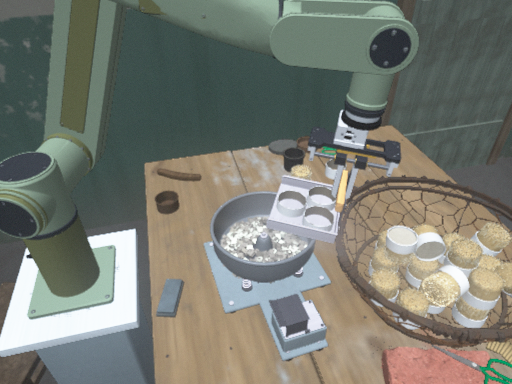

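```bash
python3 - <<'E'
from h import *
R0=trayTool(-5);A=tcp_from_lip([513,-100.4,190],-5); p0=A-R0.apply([-36.1,27.6,-1.9])
L=lambda z:[513,-100.4,z]
S=[(190,-5),(188,-5),(182,-2),(176,2),(168,6),(162,10),(157,14),(153,18),(152,22)]
rows(p0,R0,[(A-R0.apply([-14,10,-1]),R0)]+[(tcp_from_lip(L(z),t),trayTool(t)) for z,t in S])
print()
t0=22
rows(tcp_from_lip(L(152),22),trayTool(22),[(tcp_from_lip(L(152),t),trayTool(t)) for t in (25,28,31,34,37,40,43,46,49,52)])
E
```

```text
[-22.1, 17.6, -0.9] [0.0, 0.0, 0.0]
[-36.1, 27.6, -1.9] [0.0, 0.0, 0.0]
[-36.1, 27.8, 0.1] [0.0, 0.0, 0.0]
[-36.1, 24.5, -1.3] [-3.0, 0.0, 0.0]
[-36.1, 19.5, -4.8] [-7.0, 0.0, -0.0]
[-36.1, 13.9, -5.8] [-11.0, 0.0, -0.0]
[-36.1, 7.6, -8.4] [-15.0, 0.0, 0.0]
[-36.1, 0.6, -11.6] [-19.0, 0.0, -0.0]
[-36.1, -7.0, -15.1] [-23.0, 0.0, -0.0]
[-36.1, -15.4, -21.1] [-27.0, 0.0, -0.0]

[-0.0, -3.8, -7.3] [-3.0, 0.0, -0.0]
[-0.0, -7.9, -14.5] [-6.0, 0.0, 0.0]
[-0.0, -12.4, -21.4] [-9.0, 0.0, -0.0]
[-0.0, -17.2, -28.0] [-12.0, 0.0, -0.0]
[-0.0, -22.4, -34.4] [-15.0, 0.0, 0.0]
[0.0, -28.0, -40.6] [-18.0, 0.0, 0.0]
[-0.0, -33.8, -46.4] [-21.0, 0.0, -0.0]
[-0.0, -39.9, -51.9] [-24.0, 0.0, -0.0]
[-0.0, -46.3, -57.1] [-27.0, 0.0, -0.0]
[-0.0, -53.0, -61.9] [-30.0, 0.0, 0.0]
```

Call:
drive_tool --plan '[[5,[-22,17.6,-1],[0,0,0]],[5,[-36,27.6,-2],[0,0,0]],[5,[-36,27.8,0],[0,0,0]],[5,[-36,24.5,-1.3],[-3,0,0]],[5,[-36,19.5,-4.8],[-7,0,0]],[5,[-36,14,-5.8],[-11,0,0]],[5,[-36,7.6,-8.4],[-15,0,0]],[5,[-36,0.6,-11.6],[-19,0,0]],[5,[-36,-7,-15],[-23,0,0]],[5,[-36,-15.4,-21],[-27,0,0]]]'

```text
t: 9.75
ee_pos: [604.9, -149.8, 267.6]
orientation: [2.758, -0.001, 1.069]
contact_force: [0.3, 0.7, -2.6]
grip_width: 0.169
```

```bash
python3 - <<'E'
from workcell import robot
from h import *
for n in ["side"]:
    p,d=robot.read_camera(n);img=cv2.cvtColor(p,cv2.COLOR_RGB2BGR)
    crop(img,180,120,440,300,2.6,f"pics/{n}4.png")
o=robot.get_obs();print(o['joints'].round(3),o['ee_pos'],o['orientation'],o['t'],o['grip_width'],o['contact_force'])
print(tcp_from_lip([513,-100.4,152],22))
E
```

```text
[-0.351  0.026  1.68  -0.064  1.058  0.171] [ 603.23558511 -148.48062159  267.60196604] [ 2.75843533e+00 -5.79243444e-04  1.06995930e+00] 9.8 0.1671409595628292 [-2.85845601  1.09054183 -3.18692572]
[ 606.05225387 -151.55590946  268.24263838]
```

View pics/side4.png

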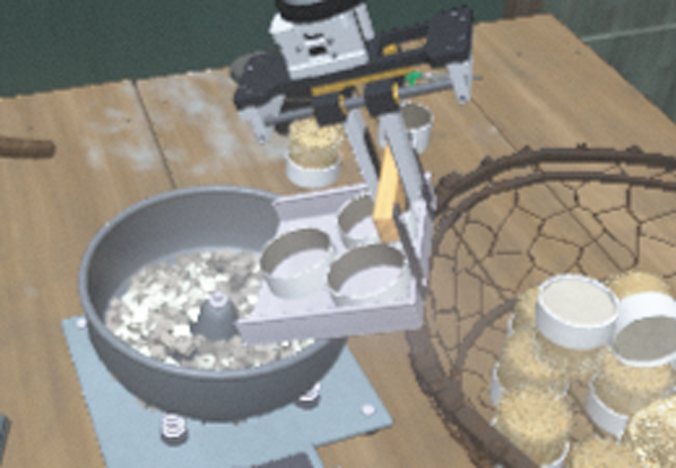

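Call:
drive_tool --plan '[[5,[0,-3.8,-7.3],[-3,0,0]],[5,[0,-7.9,-14.5],[-6,0,0]],[5,[0,-12.4,-21.4],[-9,0,0]],[5,[0,-17.2,-28],[-12,0,0]],[5,[0,-22.4,-34.4],[-15,0,0]],[5,[0,-28,-40.6],[-18,0,0]],[5,[0,-33.8,-46.4],[-21,0,0]],[5,[0,-39.9,-51.9],[-24,0,0]],[5,[0,-46.3,-57],[-27,0,0]],[5,[0,-53,-62],[-30,0,0]]]'

```text
t: 11.05
ee_pos: [542.0, -116.1, 305.6]
orientation: [2.234, -0.0, 1.068]
contact_force: [0.6, 0.4, -2.2]
grip_width: 0.166
```

```bash
python3 - <<'E'
from workcell import robot
from h import *
for n in ["side"]:
    p,d=robot.read_camera(n);img=cv2.cvtColor(p,cv2.COLOR_RGB2BGR)
    crop(img,180,120,440,300,2.6,f"pics/{n}5.png")
o=robot.get_obs();print(o['joints'].round(3),o['ee_pos'],o['orientation'],o['t'],o['grip_width'],o['contact_force'])
print(tcp_from_lip([513,-100.4,152],52))
E
```

```text
[-0.245 -0.386  2.163 -0.421  0.514  0.533] [ 540.43208203 -115.21574707  303.62881352] [2.23636248e+00 3.11733745e-04 1.06811832e+00] 11.1 0.16458325693902356 [-1.90914922  0.88043661 -4.42933783]
[ 542.65351547 -116.70215809  305.76250733]
```

View pics/side5.png

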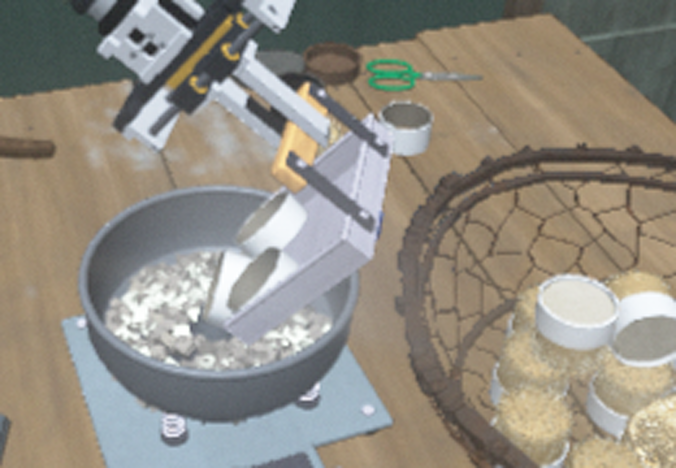

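Call:
drive_tool --plan '[[5,[0,0,0],[0,0,0]],[5,[0,0,0],[0,0,0]],[5,[0,0,0],[0,0,0]],[5,[0,0,0],[0,0,0]],[5,[0,0,0],[0,0,0]],[5,[0,0,0],[0,0,0]],[5,[0,0,0],[0,0,0]],[5,[0,0,0],[0,0,0]],[5,[0,0,0],[0,0,0]],[5,[0,0,0],[0,0,0]]]'

```text
t: 12.35
ee_pos: [542.7, -116.5, 305.9]
orientation: [2.234, 0.0, 1.068]
contact_force: [-0.8, 0.3, -2.6]
grip_width: 0.168
```

```bash
python3 - <<'E'
from workcell import robot
from h import *
for n in ["side"]:
    p,d=robot.read_camera(n);img=cv2.cvtColor(p,cv2.COLOR_RGB2BGR)
    crop(img,180,120,440,300,2.6,f"pics/{n}6.png")
o=robot.get_obs();print(o['joints'].round(3),o['ee_pos'],o['orientation'],o['t'],o['grip_width'],o['contact_force'])
E
```

```text
[-0.247 -0.383  2.158 -0.418  0.513  0.529] [ 542.65604638 -116.51849273  305.90134452] [2.23380052e+00 1.88080033e-05 1.06818812e+00] 12.4 0.16521379200505848 [-0.0334114  -1.36002043 -0.72126012]
```

View pics/side6.png

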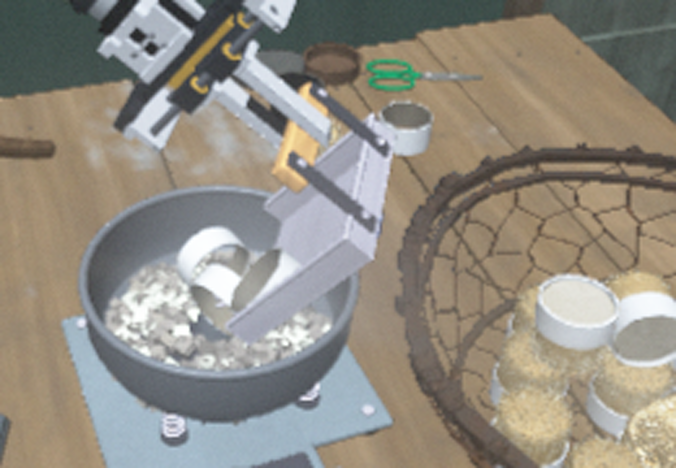

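Call:
drive_tool --plan '[[5,[0,4,0],[0,0,0]],[5,[0,8,0],[0,0,0]],[5,[0,12,0],[0,0,0]],[5,[0,16,0],[0,0,0]],[5,[0,20,0],[0,0,0]],[5,[0,24,0],[0,0,0]],[5,[0,28,0],[0,0,0]],[5,[0,32,0],[0,0,0]],[5,[0,36,0],[0,0,0]],[5,[0,36,0],[0,0,0]]]'

```text
t: 13.65
ee_pos: [562.3, -127.3, 334.7]
orientation: [2.233, -0.0, 1.068]
contact_force: [0.4, -0.1, -2.0]
grip_width: 0.169
```

```bash
python3 - <<'E'
from workcell import robot
from h import *
for n in ["side","scene"]:
    p,d=robot.read_camera(n);img=cv2.cvtColor(p,cv2.COLOR_RGB2BGR)
    crop(img,180,120,440,300,2.6,f"pics/{n}7.png")
o=robot.get_obs();print(o['joints'].round(3),o['ee_pos'],o['orientation'],o['t'],o['grip_width'],o['contact_force'])
E
```

```text
[-0.264 -0.358  2.082 -0.362  0.554  0.46 ] [ 561.96162083 -127.18616466  334.01894718] [2.23430675e+00 5.06429165e-05 1.06805362e+00] 13.75 0.16528849709192947 [-0.72769683  0.23328272 -2.73917278]
```

View pics/side7.png

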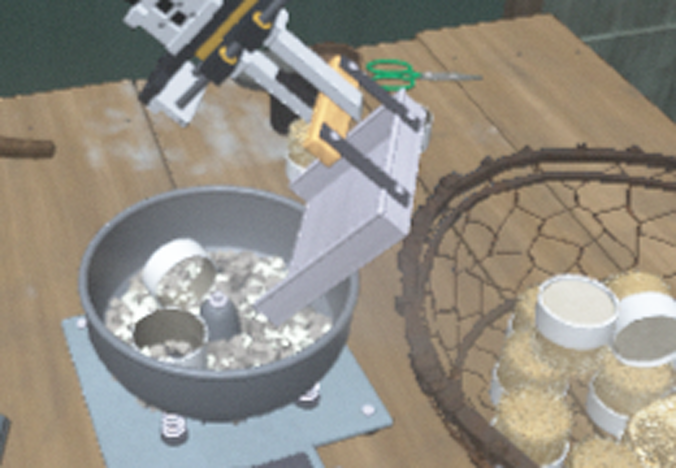

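View pics/scene7.png

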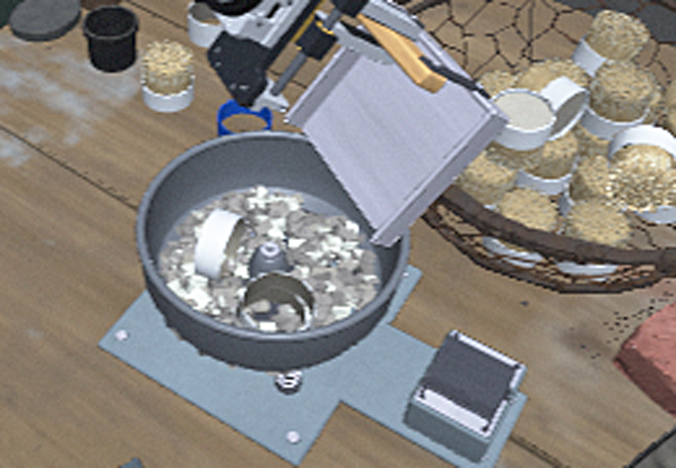

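```bash
python3 - <<'E'
from h import *
R0=trayTool(52);p0=tcp_from_lip([513,-100.4,152],52)+R0.apply([0,36,0]); print(p0)
h=np.array([-.876,.482,0])
lip0=np.array([513,-100.4,152])+R0.apply([0,36,0]); lip1=np.array([530,-110,205]); print(lip0)
q=[]
for i in range(1,8):
    f=i/7; t=52*(1-f); q.append((tcp_from_lip(lip0+(lip1-lip0)*f,t),trayTool(t)))
e=q[-1][0]; print('S1',e)
N=np.array([600,120,255.])
for i in (1,2,3): q.append((e+(N-e)*[.1,.25,.4][i-1],trayTool(0)))
rows(p0,R0,q)
pc=q[-1][0]
print('next from',pc)
T=np.array([554.4,251.3,72.4])
R1=trayTool(0)
rows(pc,R1,[(N,R1),(T+[5,-20,130],R1),(T+[0,0,80],R1),(T+[0,0,25],R1),(T,R1)])
E
```

```text
[ 562.07581296 -127.37965648  334.13089446]
[ 532.42229749 -111.0774984   180.36838713]
S1 [ 654.43554857 -178.40902172  273.        ]
[-0.0, 10.1, 16.5] [7.43, 0.0, -0.0]
[-0.1, 17.8, 33.8] [14.86, -0.0, -0.0]
[-0.1, 22.8, 51.5] [22.29, 0.0, -0.0]
[-0.1, 25.2, 69.5] [29.71, 0.0, 0.0]
[-0.2, 25.0, 87.2] [37.14, 0.0, 0.0]
[-0.2, 22.1, 104.4] [44.57, 0.0, 0.0]
[-0.2, 16.8, 120.8] [52.0, 0.0, 0.0]
[23.3, 3.6, 106.8] [52.0, 0.0, 0.0]
[58.6, -16.2, 85.8] [52.0, 0.0, 0.0]
[93.9, -36.0, 64.9] [52.0, 0.0, 0.0]
next from [632.66132914 -59.04541303 265.8       ]
[141.2, -114.9, 10.8] [0.0, 0.0, 0.0]
[219.1, -204.1, 63.4] [0.0, 0.0, 0.0]
[234.3, -218.1, 113.4] [0.0, 0.0, 0.0]
[234.3, -218.1, 168.4] [0.0, 0.0, 0.0]
[234.3, -218.1, 193.4] [0.0, 0.0, 0.0]
```

Call:
drive_tool --plan '[[5,[0,10,16.5],[7.4,0,0]],[5,[0,17.8,33.8],[14.9,0,0]],[5,[0,22.8,51.5],[22.3,0,0]],[5,[0,25.2,69.5],[29.7,0,0]],[5,[0,25,87.2],[37.1,0,0]],[5,[0,22,104.4],[44.6,0,0]],[5,[0,16.8,120.8],[52,0,0]],[5,[23.3,3.6,106.8],[52,0,0]],[5,[58.6,-16.2,85.8],[52,0,0]],[5,[93.9,-36,64.9],[52,0,0]]]'

```text
t: 15.0
ee_pos: [633.4, -58.4, 264.9]
orientation: [3.14, -0.0, 1.067]
contact_force: [0.4, 0.1, -2.3]
grip_width: 0.169
```

Call:
drive_tool --plan '[[5,[35,-28,3],[0,0,0]],[5,[70,-57,5],[0,0,0]],[5,[105,-86,8],[0,0,0]],[5,[141,-115,11],[0,0,0]],[5,[175,-150,30],[0,0,0]],[5,[205,-184,52],[0,0,0]],[5,[222,-206,75],[0,0,0]],[5,[232,-216,98],[0,0,0]],[5,[234.3,-218,115],[0,0,0]],[5,[234.3,-218,125],[0,0,0]]]'

```text
t: 16.25
ee_pos: [554.6, 251.1, 139.7]
orientation: [3.141, 0.001, 1.068]
contact_force: [-0.3, 0.5, -3.2]
grip_width: 0.167
```

```bash
python3 - <<'E'
from workcell import robot
from h import *
for n in ["side","scene"]:
    p,d=robot.read_camera(n);img=cv2.cvtColor(p,cv2.COLOR_RGB2BGR)
    crop(img,150,120,410,300,2.6,f"pics/{n}8.png")
o=robot.get_obs();print(o['joints'].round(3),o['ee_pos'],o['orientation'],o['t'],o['grip_width'],o['contact_force'])
E
```

```text
[ 0.283  0.344  1.527 -0.     1.272  0.786] [554.29695606 250.50182763 139.54797678] [-3.14057698e+00  1.64499796e-03  1.06726361e+00] 16.35 0.16565418325898426 [-0.04474025  0.11801293 -2.40484414]
```

View pics/side8.png

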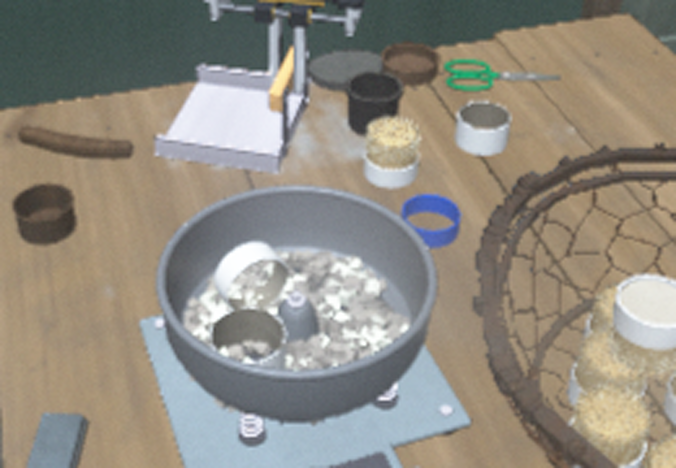

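View pics/scene8.png

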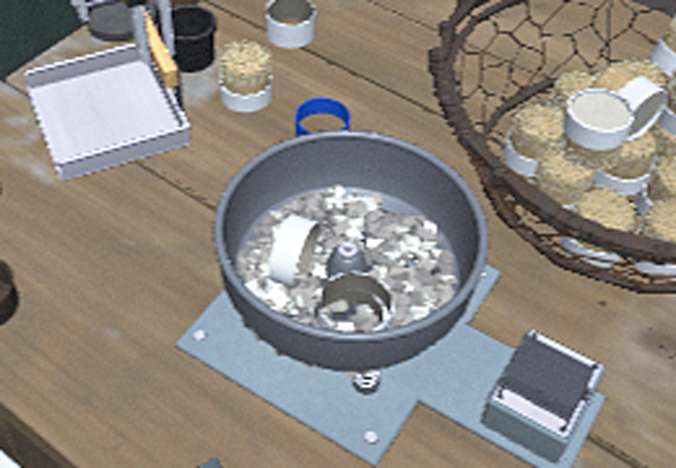

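Call:
drive_tool --plan '[[5,[0,0,20],[0,0,0]],[5,[0,0,40],[0,0,0]],[5,[0,0,55],[0,0,0]],[5,[0,0,63],[0,0,0]],[5,[0,0,67],[0,0,0]],[5,[0,0,68],[0,0,0]],[5,[0,0,68.2],[0,0,0]],[40,[0,0,68.2],[0,0,0]],[60,[0,0,68.2],[0,0,0]],[70,[0,0,68.2],[0,0,0]]]'

```text
t: 17.6
ee_pos: [554.9, 251.6, 73.2]
orientation: [3.141, -0.001, 1.068]
contact_force: [-0.5, 0.5, -0.1]
grip_width: 0.452
```

```bash
python3 - <<'E'
from workcell import robot
from h import *
for n in ["side","scene"]:
    c=robot.calibration(n);p,d=robot.read_camera(n);img=cv2.cvtColor(p,cv2.COLOR_RGB2BGR)
    W=cloud(d,c);np.save(f'pics/{n}W9.npy',W)
    x,y,z=W.reshape(-1,3).T
    hs=cv2.cvtColor(img,cv2.COLOR_BGR2HSV).reshape(-1,3)
    m=np.isfinite(x)&(np.hypot(x-473.6,y+78.7)<112)&(z>60)
    # height map print
    H=np.full((12,12),0.)
    for i in range(12):
        for j in range(12):
            s=m&(abs(x-(473.6-110+20*i))<10)&(abs(y-(-78.7+110-20*j))<10)
            H[i,j]=np.percentile(z[s],90) if s.sum() else 0
    print(n);print(H[::-1].round().astype(int))
    print([(np.round(b['extent']).astype(int).tolist(),round(b['confidence'],2)) for b in robot.boxes_of('ring_00',n)])
o=robot.get_obs();print(o['ee_pos'],o['t'],o['grip_width'],o['contact_force'])
E
```

```text
side
[[  0   0   0  78  80  78  78  79   0   0   0   0]
 [  0   0  80  80  79  80  79  80  79   0   0   0]
 [  0  80  80  79  80  79  79  80  80   0   0   0]
 [ 76  80  79  80  80  78  81  80  79   0   0   0]
 [ 79  80  81  79  80  80  79  80  81   0   0   0]
 [ 80  79  78 109 119 116 108  80  81   0   0   0]
 [ 73  80  82 137 140 111 105  79  79   0   0  71]
 [  0  79  80 142 143   0 121 124 126 127   0   0]
 [  0  82  79 141 139 118 121  79   0 127 128  75]
 [  0  82  79 118 119  79 122 124   0 127  71   0]
 [  0   0  83  80  80  80  89 126 126  73   0   0]
 [  0   0   0  80  83   0   0  67   0   0   0   0]]
[([233, 240, 29, 22], 0.74), ([304, 195, 20, 21], 0.72), ([233, 215, 30, 25], 0.68), ([237, 248, 20, 6], 0.64)]
scene
[[  0   0   0  78  80  79  80  82  79   0   0   0]
 [  0   0  80  80  81  81  80  81  80  80   0   0]
 [  0  80  81  80  80  80  80  81  81  80  82   0]
 [ 79  80  80  80  80  79  81  80  79  80  81   0]
 [ 80  81  81  81  80  80  81  81  82  81  80   0]
 [ 80  80   0 109 110 118 111  80  81  81  80   0]
 [ 80  80  77 138 137 110 108   0  81  80  82   0]
 [ 79  80  81 145 144  80 120 123 121 126   0   0]
 [ 78  82  81 142 139  80 124  79  78 128   0   0]
 [  0  80  81 123 121  81 123 124   0 128  70   0]
 [  0   0   0  83  82   0   0 127 128  71   0   0]
 [  0   0   0   0   0   0  67  72   0   0   0   0]]
[([271, 227, 31, 21], 0.82), ([267, 158, 15, 6], 0.71), ([255, 204, 20, 29], 0.65), ([280, 232, 18, 14], 0.53)]
[554.54350178 251.49520983  72.70314356] 17.8 0.6180904503109024 [ 0.20975783 -0.02904929  0.61434011]
```

Call:
drive_tool --plan '[[80,[0,0,0],[0,0,0]],[80,[0,0,-2],[0,0,0]],[80,[0,0,-15],[0,0,0]],[80,[0,0,-40],[0,0,0]],[80,[0,0,-80],[0,0,0]],[60,[0,0,-125],[0,0,0]],[40,[0,0,-170],[0,0,0]],[0,[0,0,-200],[0,0,0]],[0,[-20,0,-200],[0,0,0]],[0,[-60,0,-200],[0,0,0]]]'

```text
t: 19.05
ee_pos: [526.1, 199.1, 274.5]
orientation: [3.139, -0.002, 1.07]
contact_force: [-0.8, -0.8, -0.4]
grip_width: 0.355
```

```bash
python3 - <<'E'
from workcell import robot
from h import *
print(robot.get_obs()['ee_pos'],robot.get_obs()['orientation'],robot.get_obs()['grip_width'])
yaw=np.radians(4.7); ex=np.array([np.cos(yaw),np.sin(yaw)]); ey=np.array([-ex[1],ex[0]])
c=np.array([491.5,-291.2])
for n in ["side","scene"]:
    p,d=robot.read_camera(n);img=cv2.cvtColor(p,cv2.COLOR_RGB2BGR);W=cloud(d,robot.calibration(n))
    cv2.imwrite(f"pics/{n}10.png",img)
    np.save(f"pics/{n}W10.npy",W)
    P=W.reshape(-1,3);t=(P[:,:2]-c)@np.c_[ex,ey];z=P[:,2]
    m=np.isfinite(z)&(abs(t)<65).all(1)
    for lo,hi in [(60,69),(75,98),(98,104),(104,107),(107,115)]:
        s=m&(z>lo)&(z<hi)
        if s.sum()>3: print(n,lo,hi,s.sum(),np.percentile(t[s],[1,50,99],axis=0).round(1).T.tolist())
    if n=='side': crop(img,250,270,350,370,6,'pics/pod.png')
    else: crop(img,310,230,400,310,6,'pics/pod2.png')
    for k in (np.array([491.5,-291.2]),):pass
E
```

```text
[526.06736437 199.1171771  274.47046574] [ 3.13918890e+00 -2.10847227e-03  1.06989463e+00] 0.3550832191639753
side 60 69 621 [[-45.9, 25.1, 46.6], [-38.3, -18.3, 34.9]]
side 75 98 138 [[-41.0, -20.1, 3.8], [-32.7, -31.3, -29.0]]
side 98 104 141 [[-42.2, -18.7, 8.4], [-32.5, -2.7, 32.3]]
side 104 107 611 [[-48.6, -19.3, 7.7], [-31.8, -3.0, 31.5]]
side 107 115 140 [[-55.4, -50.4, -3.9], [-31.0, -1.9, 30.9]]
scene 60 69 412 [[-47.1, -32.5, 45.0], [-37.0, -5.5, 38.8]]
scene 75 98 10 [[-41.1, -14.1, 4.7], [-31.2, -31.1, 32.3]]
scene 98 104 70 [[-40.1, -12.2, 9.5], [-29.8, -1.5, 31.0]]
scene 104 107 458 [[-47.2, -18.9, 8.2], [-30.4, -0.3, 32.1]]
scene 107 115 149 [[-55.4, -48.4, 4.3], [-30.4, 1.0, 32.3]]
```

View pics/pod.png

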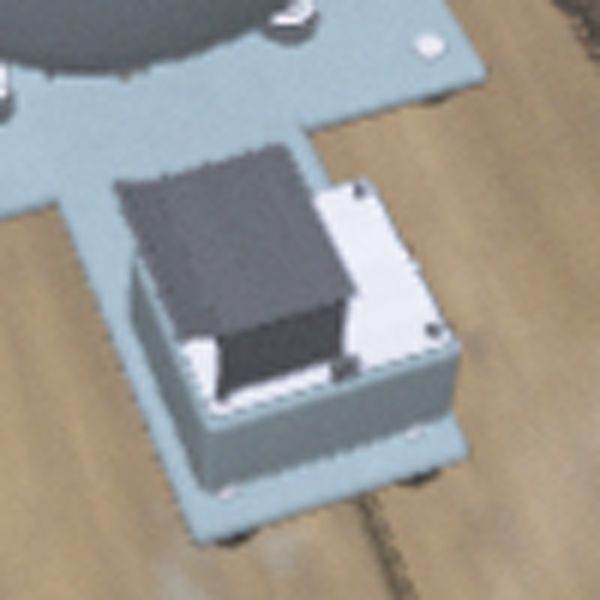

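View pics/pod2.png

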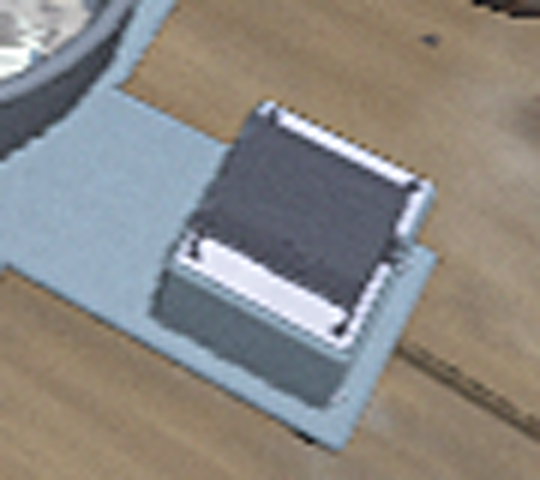

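View pics/side10.png

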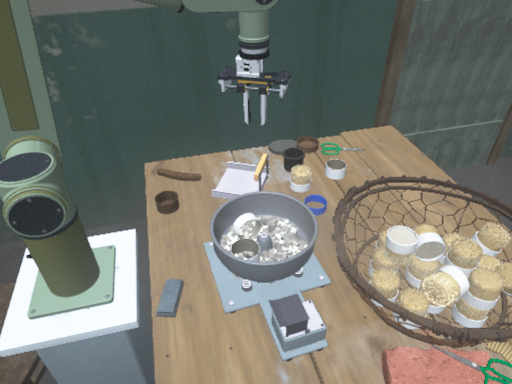

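```bash
cat > kin.py <<'E'
import numpy as np
from scipy.optimize import least_squares
from scipy.spatial.transform import Rotation as Ro
D=[([1.15052906,.20744,1.54290748,0,1.39350861,-.15047649],[153.1,553.9,213],[-3.1394,-.0004,2.8718]),
([.282,.350,1.531,.001,1.263,.786],[554.33,250.43,134.2],[-3.1392,.0015,1.0668]),
([.25,.398,1.492,.062,1.31,.735],[556.7,251.6,123.3],[-3.0579,-.0038,1.0675]),
([-.343,.401,1.228,.011,1.597,.163],[635.5,-131.2,245.6],[-3.056,.0025,1.0655]),
([-.351,.026,1.68,-.064,1.058,.171],[603.2,-148.5,267.6],[2.7584,-.0006,1.07]),
([-.247,-.383,2.158,-.418,.513,.529],[542.66,-116.5,305.9],[2.2338,0,1.0682]),
([-.264,-.358,2.082,-.362,.554,.46],[562,-127.2,334],[2.2343,0,1.0681]),
([.283,.344,1.527,0,1.272,.786],[554.3,250.5,139.5],[-3.1406,.0016,1.0673])]
def fk(q,p,sg=None):
    h,a,b,d,off,r0,e,s4,s6=list(p[:7])+[p[7],p[8]]
    R=Ro.from_euler('z',q[0]); x=np.array([0,0,h])
    x=x+R.apply([r0,off,0])
    R=R*Ro.from_euler('y',q[1]); x=x+R.apply([0,0,a]); 
    R=R*Ro.from_euler('y',q[2]); x=x+R.apply([e,0,b])
    R=R*Ro.from_euler('z',s4*q[3]); R=R*Ro.from_euler('y',q[4]); x=x+R.apply([0,0,d])
    R=R*Ro.from_euler('z',s6*q[5]+np.pi/2+0*1) 
    return x,R
def fit():
    best=None
    for s4 in (1,-1):
      for s6 in (1,-1):
       def f(p):
        o=[]
        for q,x,e in D:
            X,R=fk(q,list(p)+[s4,s6]); o+=list(X-x)
            dR=(Ro.from_euler('xyz',e).inv()*R).as_rotvec(); o+=list(dR*100)
        return o
       r=least_squares(f,[200,400,400,200,86,0,0])
       if best is None or r.cost<best[0]: best=(r.cost,list(r.x)+[s4,s6],np.array(r.fun).reshape(-1,6))
    return best
def ik(x,R,p,q0):
    f=lambda q: np.r_[(fk(q,p)[0]-x),(R.inv()*fk(q,p)[1]).as_rotvec()*300]
    return least_squares(f,q0)
E
python3 - <<'E'
from kin import *
c,p,r=fit(); print(c,np.round(p,1));print(r.round(1))
import json;json.dump([float(v) for v in p],open('p.json','w'))
E
```

```text
0.7809282436139175 [283.9 454.8 499.8 333.9  86.2   0.   94.9   1.    1. ]
[[-0.1 -0.4 -0.6  0.  -0.  -0. ]
 [-0.1  0.2  0.1 -0.   0.   0. ]
 [ 0.1  0.1  0.1 -0.   0.  -0. ]
 [ 0.1 -0.4  0.5 -0.1 -0.   0.1]
 [-0.2 -0.4 -0.3  0.1 -0.1  0. ]
 [ 0.1 -0.1 -0.1  0.1 -0.   0. ]
 [-0.   0.1  0.1  0.  -0.  -0. ]
 [-0.   0.4  0.2  0.   0.1 -0. ]]
```

```bash
cat >> h.py <<'E'
fex=np.array([np.cos(np.radians(4.7)),np.sin(np.radians(4.7)),0]); SF=np.array([479.5,-292.2,65])
def podTool(lean): return Ro.from_euler('z',4.7,degrees=True)*Ro.from_euler('y',-lean,degrees=True)*Ro.from_euler('x',180,degrees=True)
def podTCP(xt,hh,lean=35):
    l=np.radians(lean); u=np.array([np.cos(l),np.sin(l)]);t=np.array([np.sin(l),-np.cos(l)])
    o=np.array([xt,hh])-8*u-8*t
    return SF+fex*o[0]+np.array([0,0,o[1]])
E
python3 - <<'E'
from h import *
from kin import *
import json
from workcell import robot
p=json.load(open('p.json')); o=robot.get_obs(); q=o['joints']; print(q.round(3),fk(q,p)[0].round(1),o['ee_pos'].round(1))
V=np.array([440,-60,290.])
for nm,x,R in [('V',V,podTool(0)),('W00',podTCP(-75,90),podTool(35)),('W0',podTCP(-75,18),podTool(35)),('W1',podTCP(-35,18),podTool(35)),('W2',podTCP(4,18),podTool(35))]:
    r=ik(x,R,p,q); q=r.x; print(nm,x.round(1),r.cost.round(4),q.round(2))
p0=np.array([526.2,199.2,272.6]);R0=trayTool(0)
p0=T=np.array([554.9,251.6,72.6])+R0.apply([-60,0,-200]);print(p0)
rows(p0,R0,[(V,podTool(0))])
rows(V,podTool(0),[(podTCP(-75,90),podTool(35)),(podTCP(-75,18),podTool(35))])
E
```

```text
[ 2.050e-01  1.340e-01  1.501e+00 -1.000e-03  1.506e+00  7.100e-01] [524.5 196.8 273.9] [524.4 196.8 273.8]
V [440. -60. 290.] 0.0 [-0.33 -0.13  1.74 -0.    1.54  1.16]
W00 [ 393.6 -299.3  157. ] 0.0 [-1.23 -0.09  2.12  0.69  1.05 -0.08]
W0 [ 393.6 -299.3   85. ] 0.0 [-1.23  0.06  2.17  0.78  0.91 -0.23]
W1 [ 433.5 -296.    85. ] 0.0 [-1.13  0.1   2.12  0.79  0.85 -0.16]
W2 [ 472.4 -292.8   85. ] 0.0 [-1.04  0.14  2.07  0.8   0.81 -0.08]
[525.99477955 199.0215992  272.6       ]
[-268.4, 49.4, -17.4] [0.0, -0.0, 56.5]
[-65.8, 234.7, 133.0] [-0.0, 35.0, 0.0]
[-65.8, 234.7, 205.0] [-0.0, 35.0, 0.0]
```

Call:
drive_tool --plan '[[0,[-27,5,-2],[0,0,6]],[0,[-54,10,-4],[0,0,13]],[0,[-85,15,-6],[0,0,20]],[0,[-120,20,-8],[0,0,27]],[0,[-155,27,-10],[0,0,34]],[0,[-190,34,-12],[0,0,41]],[0,[-220,40,-14],[0,0,47]],[0,[-245,45,-16],[0,0,52]],[0,[-262,48,-17],[0,0,55]],[0,[-268.4,49.4,-17.4],[0,0,56.5]]]' --grip_force 20

```text
t: 20.4
ee_pos: [439.9, -60.7, 291.0]
orientation: [3.141, -0.002, 0.08]
contact_force: [-0.2, -0.7, 0.2]
grip_width: 0.006
```

```bash
python3 - <<'E'
from workcell import robot
from h import *
p,d=robot.read_camera('wrist');cv2.imwrite("pics/wrist11.png",cv2.cvtColor(p,cv2.COLOR_RGB2BGR))
o=robot.get_obs();print(o['ee_pos'],o['orientation'],o['t'],o['grip_width'],o['contact_force'])
E
```

```text
[439.86106227 -60.89726115 290.81227206] [ 3.14082123e+00 -1.27072164e-03  7.96816814e-02] 20.45 0.0031033726890180085 [-0.08097069  0.27685498  0.1334739 ]
```

View pics/wrist11.png

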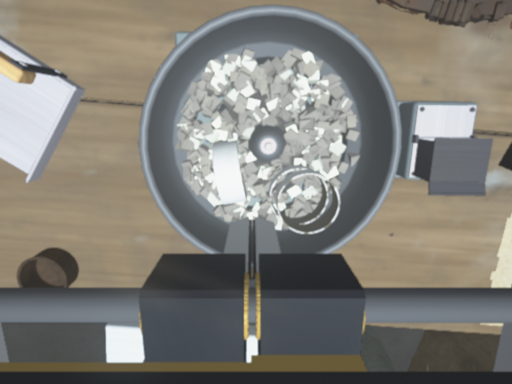

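Call:
drive_tool --plan '[[0,[-15,30,0],[0,4,0]],[0,[-35,65,2],[0,9,0]],[0,[-55,105,5],[0,14,0]],[0,[-64,145,15],[0,20,0]],[0,[-66,185,35],[0,26,0]],[0,[-66,215,65],[0,32,0]],[0,[-66,230,100],[0,35,0]],[0,[-66,234.7,133],[0,35,0]],[0,[-66,234.7,170],[0,35,0]],[0,[-66,234.7,190],[0,35,0]]]'

```text
t: 21.7
ee_pos: [393.1, -298.3, 98.3]
orientation: [-3.139, -0.61, 0.081]
contact_force: [0.4, -0.4, -0.1]
grip_width: 0.001
```

```bash
python3 - <<'E'
from workcell import robot
from h import *
for n in ('wrist','side','scene'):
    p,d=robot.read_camera(n);img=cv2.cvtColor(p,cv2.COLOR_RGB2BGR)
    if n=='side': crop(img,200,200,360,360,3.7,"pics/side12.png")
    else: cv2.imwrite(f"pics/{n}12.png",img)
o=robot.get_obs();print(o['ee_pos'],o['orientation'],o['t'],o['grip_width'],o['contact_force'])
E=podTCP(-75,33);print(E,podTool(35).as_euler('xyz'))
rows(E,podTool(35),[(podTCP(*a),podTool(35)) for a in [(-75,18),(-40,18),(-20,18),(0,18),(5,18)]])
E
```

```text
[ 393.31835341 -298.3801035    99.37574389] [-3.13840336 -0.61057153  0.08119695] 21.85 0.007192944716659175 [-0.11693805 -0.52779663  0.16040091]
[ 393.6478338  -299.2583329    99.96460486] [ 3.14159265 -0.61086524  0.08203047]
[-8.6, -0.0, 12.3] [0.0, 0.0, 0.0]
[20.1, 0.0, 32.4] [0.0, 0.0, 0.0]
[36.4, -0.0, 43.8] [0.0, 0.0, 0.0]
[52.8, -0.0, 55.3] [0.0, 0.0, 0.0]
[56.9, 0.0, 58.2] [0.0, 0.0, 0.0]
```

View pics/side12.png

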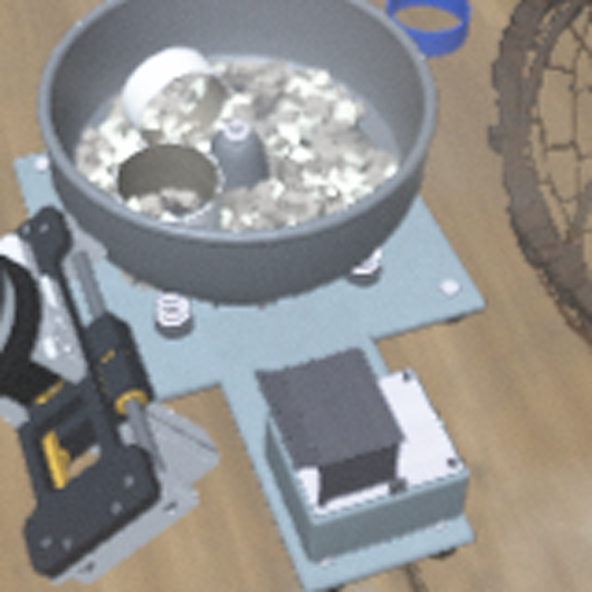

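View pics/wrist12.png

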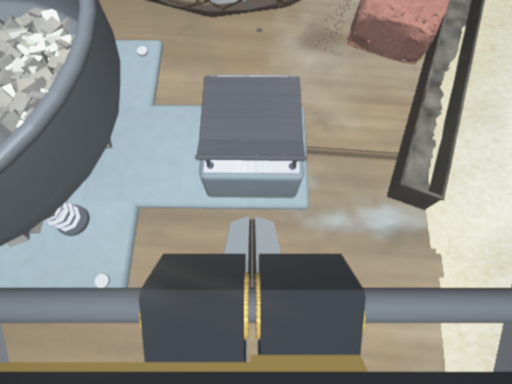

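Call:
drive_tool --plan '[[0,[-8.6,0,12.3],[0,0,0]],[0,[-8.6,0,12.3],[0,0,0]],[0,[0,0,18.3],[0,0,0]],[0,[10,0,25.4],[0,0,0]],[0,[20,0,32.4],[0,0,0]],[0,[25,0,36],[0,0,0]],[0,[30,0,39.4],[0,0,0]],[0,[35,0,43],[0,0,0]],[0,[40,0,46.4],[0,0,0]],[0,[44,0,49.2],[0,0,0]]]'

```text
t: 23.1
ee_pos: [457.3, -294.1, 84.9]
orientation: [-3.141, -0.611, 0.082]
contact_force: [-0.8, -0.0, 1.4]
grip_width: 0.005
```

```bash
python3 - <<'E'
from workcell import robot
from h import *
for n in ('wrist','side'):
    p,d=robot.read_camera(n);img=cv2.cvtColor(p,cv2.COLOR_RGB2BGR)
    if n=='side': crop(img,220,240,360,360,4.5,"pics/side13.png")
    else: cv2.imwrite(f"pics/{n}13.png",img)
o=robot.get_obs();print(o['ee_pos'],o['orientation'],o['t'],o['grip_width'],o['contact_force']);print(podTCP(-11,18))
E
```

```text
[ 457.31169298 -294.03535576   84.8339537 ] [-3.14157118 -0.61068193  0.08238358] 23.2 0.005377575047797607 [-0.09414628  0.04843278 -1.18544612]
[ 457.43262656 -294.01426835   84.96460486]
```

View pics/side13.png

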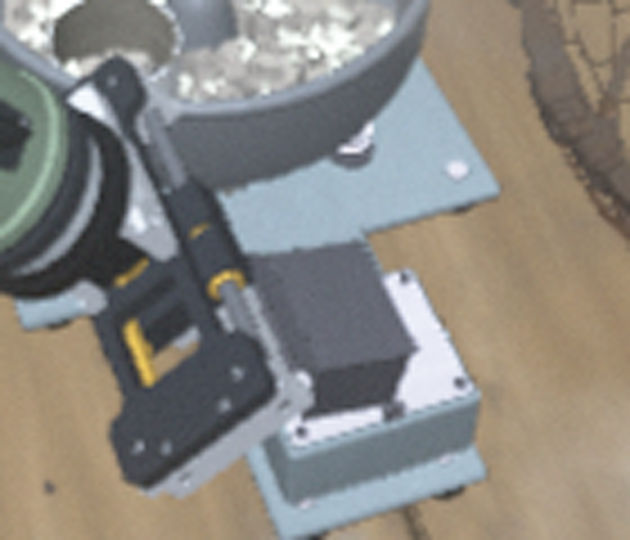

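View pics/wrist13.png

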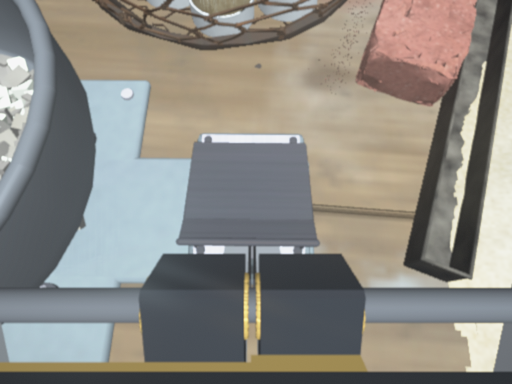

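Call:
drive_tool --plan '[[0,[2.5,0,1.7],[0,0,0]],[0,[5,0,3.5],[0,0,0]],[0,[7.4,0,5.2],[0,0,0]],[0,[9,0,6.3],[0,0,0]],[0,[10.6,0,7.4],[0,0,0]],[0,[11.5,0,8],[0,0,0]],[0,[12.3,0,8.6],[0,0,0]],[0,[13.1,0,9.2],[0,0,0]],[0,[13.1,0,9.2],[0,0,0]],[0,[13.1,0,9.2],[0,0,0]]]'

```text
t: 24.45
ee_pos: [472.6, -292.9, 84.7]
orientation: [3.141, -0.61, 0.082]
contact_force: [-4.8, -0.6, 1.6]
grip_width: 0.006
```

```bash
python3 - <<'E'
from workcell import robot
from h import *
for n in ('wrist','side'):
    c=robot.calibration(n);p,d=robot.read_camera(n);img=cv2.cvtColor(p,cv2.COLOR_RGB2BGR)
    if n=='side': crop(img,220,240,360,360,4.5,"pics/side14.png")
    else: cv2.imwrite(f"pics/{n}14.png",img)
o=robot.get_obs();print(o['ee_pos'],o['orientation'],o['t'],o['grip_width'],o['contact_force']);print(podTCP(5,18))
E
```

```text
[ 472.6134988  -292.91427871   84.68202439] [ 3.14141716 -0.610059    0.08207236] 24.55 0.005826130777771742 [-5.5435222  -0.49478353  1.72294187]
[ 473.37882475 -292.70325221   84.96460486]
```

View pics/side14.png

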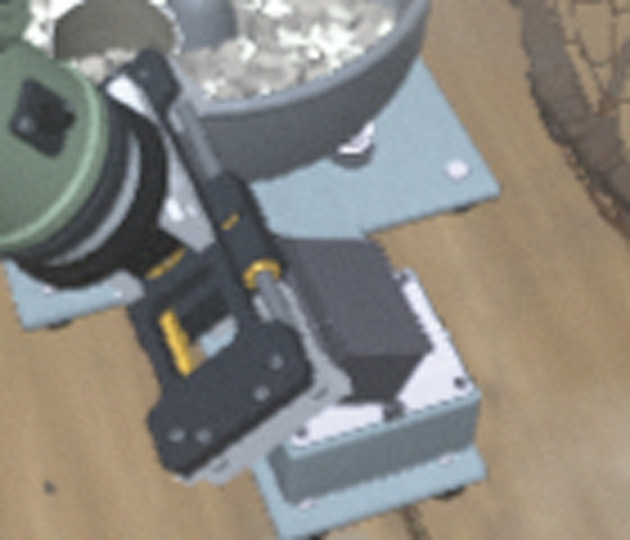

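Call:
drive_tool --plan '[[0,[0.4,0,0.3],[0,0,0]],[0,[0.8,0,0.6],[0,0,0]],[0,[1.2,0,0.9],[0,0,0]],[0,[1.6,0,1.1],[0,0,0]],[0,[1.6,0,1.1],[0,0,0]],[0,[1.6,0,1.1],[0,0,0]],[0,[1.6,0,1.1],[0,0,0]],[0,[1.6,0,1.1],[0,0,0]],[0,[1.6,0,1.1],[0,0,0]],[0,[1.6,0,1.1],[0,0,0]]]'

```text
t: 25.8
ee_pos: [473.5, -293.0, 84.3]
orientation: [3.141, -0.608, 0.083]
contact_force: [-12.6, -0.3, 6.0]
grip_width: 0.003
```

Call:
drive_tool --plan '[[0,[-4,0,-3],[0,0,0]],[0,[-9,0,-6.3],[0,0,0]],[0,[-14,0,-9.8],[0,0,0]],[0,[-20,0,-14],[0,0,0]],[0,[-27,0,-19],[0,0,0]],[0,[-35,0,-24.5],[0,0,0]],[0,[-44,0,-31],[0,0,0]],[0,[-54,0,-38],[0,0,0]],[0,[-65,0,-45.5],[0,0,0]],[0,[-76,0,-53],[0,0,0]]]'

```text
t: 27.05
ee_pos: [381.7, -300.4, 84.8]
orientation: [3.141, -0.611, 0.082]
contact_force: [0.8, -0.7, 0.1]
grip_width: 0.003
```

```bash
python3 - <<'E'
from workcell import robot
from h import *
from kin import *
import json
for n in ('wrist','side'):
    c=robot.calibration(n);p,d=robot.read_camera(n);img=cv2.cvtColor(p,cv2.COLOR_RGB2BGR)
    if n=='side': crop(img,220,240,360,360,4.5,"pics/side15.png")
    else:
        cv2.imwrite(f"pics/{n}15.png",img)
        o=robot.get_obs(); R=toolR(o['orientation']); Vi=np.linalg.inv(c['view']); print('cam in tool',R.inv().apply(Vi[:3,3]-o['ee_pos']).round(1),'cam look in tool',R.inv().apply(-Vi[:3,2]).round(3))
o=robot.get_obs();print(o['ee_pos'],o['orientation'],o['t'],o['grip_width'],o['contact_force'])
pp=json.load(open('p.json'));q=o['joints']
for lean in (50,60,70,80):
  for xt,hh in ((-90,40),(-120,30),(-150,30),(-120,60)):
    r=ik(podTCP(xt,hh,lean),podTool(lean),pp,q);print(lean,xt,hh,r.cost.round(3),r.x.round(2))
E
```

```text
cam in tool [  68.8   -0.5 -170.7] cam look in tool [-0.237  0.     0.971]
[ 381.46231998 -300.56442044   84.61486651] [-3.14116055 -0.61060691  0.07988405] 27.15 0.006202552803355009 [ 0.77890681 -0.47969725  0.32720032]
50 -90 40 0.0 [-1.46  0.1   2.25  1.05  1.08 -0.63]
50 -120 30 0.0 [-1.55  0.11  2.27  1.01  1.12 -0.7 ]
50 -150 30 0.0 [-1.64  0.1   2.28  0.96  1.17 -0.74]
50 -120 60 0.0 [-1.55  0.03  2.26  0.98  1.17 -0.62]
60 -90 40 0.0 [-1.56  0.23  2.27  1.19  1.2  -0.88]
60 -120 30 0.0 [-1.65  0.25  2.28  1.13  1.23 -0.93]
60 -150 30 0.0 [-1.74  0.25  2.29  1.07  1.28 -0.96]
60 -120 60 0.0 [-1.65  0.16  2.28  1.11  1.27 -0.84]
70 -90 40 0.0 [-1.63  0.4   2.27  1.28  1.32 -1.09]
70 -120 30 0.0 [-1.72  0.43  2.27  1.21  1.35 -1.13]
70 -150 30 0.0 [-1.81  0.43  2.26  1.13  1.39 -1.14]
70 -120 60 0.0 [-1.72  0.33  2.28  1.2   1.38 -1.05]
80 -90 40 0.0 [-1.67  0.59  2.23  1.34  1.46 -1.26]
80 -120 30 0.0 [-1.77  0.63  2.22  1.26  1.48 -1.29]
80 -150 30 0.0 [-1.85  0.63  2.22  1.17  1.51 -1.3 ]
80 -120 60 0.0 [-1.77  0.53  2.25  1.25  1.5  -1.22]
```

View pics/side15.png

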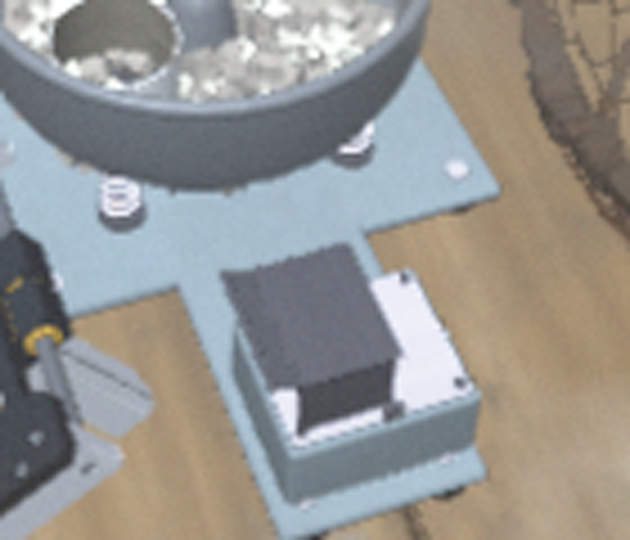

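```bash
python3 - <<'E'
from workcell import robot
from h import *
from kin import *
import json
pp=json.load(open('p.json'));q=robot.get_obs()['joints']
R0=podTool(35);p0=podTCP(5,18)+R0.apply([1.6,0,1.1])+R0.apply([-76,0,-53]);print(p0)
Q=[]
for f in np.linspace(.125,1,8):
    lean=35+37*f; x=p0+(podTCP(-125,6,72)-p0)*f; x[2]+=40*np.sin(np.pi*f)
    r=ik(x,podTool(lean),pp,q);dq=r.x-q;q=r.x;Q.append((x,podTool(lean)));
    R=podTool(lean); w=x-R.apply([0,0,334]); print(lean,x.round(),q.round(2),'maxdq/s',(abs(dq).max()*8).round(2),'wrist',w.round())
rows(p0,R0,Q)
E
```

```text
[ 382.97033011 -300.1361835    84.8045091 ]
39.625 [ 378. -301.   98.] [-1.33  0.03  2.21  0.86  0.98 -0.37] maxdq/s 0.89 wrist [ 166. -318.  355.]
44.25 [ 373. -301.  108.] [-1.4   0.03  2.23  0.93  1.05 -0.48] maxdq/s 0.86 wrist [ 141. -320.  348.]
48.875 [ 369. -301.  115.] [-1.47  0.05  2.25  1.    1.11 -0.59] maxdq/s 0.88 wrist [ 118. -322.  334.]
53.5 [ 364. -302.  115.] [-1.54  0.1   2.27  1.06  1.16 -0.7 ] maxdq/s 0.94 wrist [  96. -324.  314.]
58.125 [ 359. -302.  110.] [-1.6   0.17  2.28  1.12  1.22 -0.83] maxdq/s 1.02 wrist [  76. -325.  286.]
62.75 [ 354. -302.   99.] [-1.66  0.28  2.28  1.17  1.27 -0.97] maxdq/s 1.08 wrist [  58. -327.  252.]
67.375 [ 350. -303.   84.] [-1.71  0.41  2.27  1.2   1.31 -1.1 ] maxdq/s 1.09 wrist [  42. -328.  212.]
72.0 [ 345. -303.   66.] [-1.75  0.55  2.24  1.22  1.36 -1.23] maxdq/s 1.15 wrist [  28. -329.  169.]
[3.5, 0.0, -13.3] [0.0, 4.62, 0.0]
[5.7, 0.0, -24.8] [0.0, 9.25, 0.0]
[5.4, -0.0, -32.7] [0.0, 13.87, 0.0]
[1.9, -0.0, -36.0] [0.0, 18.5, 0.0]
[-5.2, -0.0, -34.3] [0.0, 23.12, 0.0]
[-15.4, -0.0, -28.0] [0.0, 27.75, 0.0]
[-28.1, -0.0, -18.1] [0.0, 32.38, 0.0]
[-42.2, -0.0, -6.4] [0.0, 37.0, 0.0]
```

Call:
drive_tool --plan '[[0,[3.5,0,-13.3],[0,4.6,0]],[0,[5.7,0,-24.8],[0,9.3,0]],[0,[5.4,0,-32.7],[0,13.9,0]],[0,[2,0,-36],[0,18.5,0]],[0,[-5,0,-34.3],[0,23,0]],[0,[-15.4,0,-28],[0,27.8,0]],[0,[-28,0,-18],[0,32.4,0]],[0,[-42,0,-6.4],[0,37,0]],[0,[-42,0,-6.4],[0,37,0]],[0,[-42,0,-6.4],[0,37,0]]]'

```text
t: 28.4
ee_pos: [344.8, -303.8, 66.5]
orientation: [3.139, -1.256, 0.085]
contact_force: [0.7, -0.3, 0.5]
grip_width: 0.001
```

```bash
python3 - <<'E'
from workcell import robot
from h import *
n='wrist'
c=robot.calibration(n);p,d=robot.read_camera(n);img=cv2.cvtColor(p,cv2.COLOR_RGB2BGR)
Z=65
for nm,x,z in [('off',-11.3,94.7),('on',11.3,94.7),('piv',0,68),('lip',-43,109),('skirt',-30,95)]:
    w=SF+fex*x; w[2]=z; print(nm,proj(w,c).round(1))
u=proj(np.r_[SF[:2],80],c).astype(int);print(u)
crop(img,max(u[0]-60,0),max(u[1]-50,0),u[0]+60,u[1]+50,6,"pics/tog.png")
o=robot.get_obs();print(o['ee_pos'],o['t'],o['contact_force'])
E
```

```text
off [251.8 115.6]
on [251.8 107.4]
piv [251.8 139.7]
lip [251.8 110.8]
skirt [251.8 122.9]
[251 127]
[ 344.85182058 -303.96101157   66.99688   ] 28.45 [ 0.24924778 -0.72364002  0.04114599]
```

View pics/tog.png

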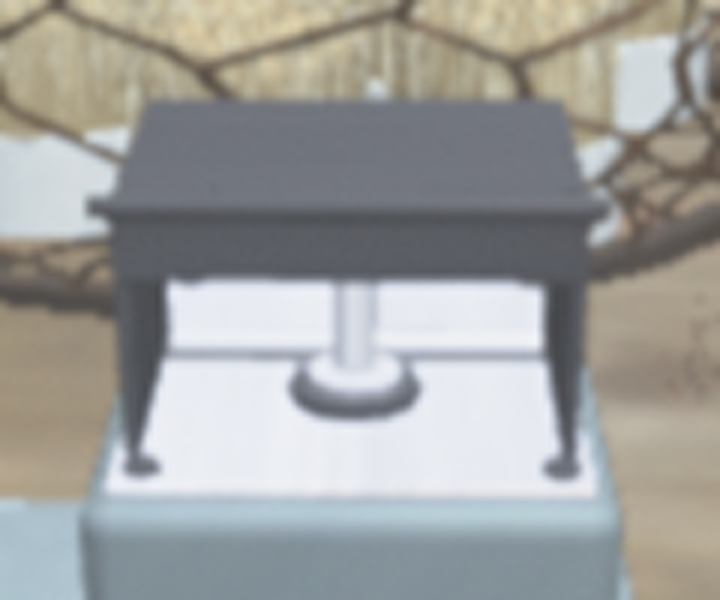

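```bash
python3 - <<'E'
from workcell import robot
from h import *
n='wrist'
c=robot.calibration(n);p,d=robot.read_camera(n);W=cloud(d,c)
for v in range(112,148,2):
    for u in (250,):
        w=W[v,u]-SF; print(v,'x',round(w@fex,1),'h',round(w[2],1), '| bg',round((W[v,240]-SF)@fex,1),round(W[v,240,2]-65,1))
E
```

```text
112 x -43.2 h 43.6 | bg -44.0 43.8
114 x -29.7 h 37.6 | bg -28.5 37.2
116 x -29.6 h 35.9 | bg -29.3 35.8
118 x -29.2 h 34.2 | bg -29.3 34.2
120 x -29.1 h 32.5 | bg -28.9 32.4
122 x -28.9 h 30.8 | bg -29.6 31.0
124 x 3.8 h 17.1 | bg 50.1 0.2
126 x 2.7 h 15.6 | bg 43.3 0.5
128 x 2.5 h 13.8 | bg 37.5 0.5
130 x 0.8 h 12.6 | bg 32.5 0.3
132 x 0.0 h 10.9 | bg 14.6 5.2
134 x -0.9 h 9.4 | bg 14.9 3.0
136 x -1.2 h 7.6 | bg 14.4 1.2
138 x -1.2 h 5.6 | bg 5.1 3.0
140 x -4.5 h 5.0 | bg -0.5 3.3
142 x -6.7 h 4.1 | bg -6.1 3.8
144 x -9.8 h 3.4 | bg -5.2 1.4
146 x -8.8 h 1.0 | bg -7.6 0.5
```

```bash
python3 - <<'E'
from workcell import robot
from h import *
p,d=robot.read_camera('side');cv2.imwrite("pics/final.png",cv2.cvtColor(p,cv2.COLOR_RGB2BGR))
E
```

```text
(no output)
```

View pics/final.png

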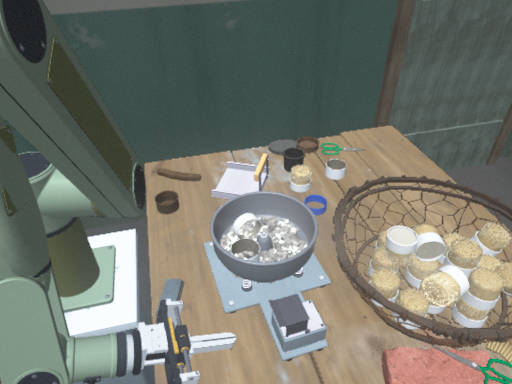

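```bash
python3 - <<'E'
from workcell import robot
print(robot.get_obs()['contact_force'].round(2)); print(robot.hand_in())
E
```

```text
[-0.26 -1.34 -0.21]
the job is handed in; nothing more can be done
None
```

I did the job in the order asked and handed it in at about 28.6 s; `hand_in` gave no verdict.

- **Tipping:** I lifted the tray by its wooden grip and tipped it to 52° with the open end over the bowl. Two ferrules slid off at once. The third caught on them and dropped in when I drew the tray back along its slope. The wrist and side views, plus depth heights, put all three in the bowl: two stacked and one on edge. None lay beside it, and only the tray touched them.
- **Tray:** I set it down empty and upright where it had stood. The last picture shows it there and the bystanders where they were.
- **Switch:** The shut fingers lifted the guard and pushed the toggle over. The contact force rose from 5 to about 13 N as they pushed the last millimetre, which I took as the toggle reaching its end stop. After I withdrew, a look under the guard showed the toggle leaning back by about 0.4–0.5 rad. It also showed the guard shut, its lip 44 mm over the pod's face.

The toggle met its stop about 3 mm further in than I had calculated. No check failed, and the gripper was touching nothing at hand-in.

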